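# Seat keyed tool carriers and check their height

### The job

Drop each of the tool carriers into the receiver that matches its key: let the pilot into the bore, then turn the carrier while pressing lightly until the key falls into the slot and the flange lies flat. When all are home, carry the bridge gauge to them, shortest key first and longest last, and stand it flat over each with its sprung foot resting on the button for a second, so that it reads the height. Finally stand the gauge back upright on the middle of its cork pad, and leave the bystanding things where they are.

Things in the scene. Friction and masses are not known exactly. Their poses are not given: they have to be found in the camera images.
- carrier_s_mid (a point): Tool carrier with short key, 54 mm tall, 200 g, bottom-heavy, loose; may be absent. Point: on its axis, 27 mm above the underside; z up, x along key. From the bottom: chamfered round pilot dia 30 x 5 mm; bar key across the axis, 11 x 46 x 9 mm; flange dia 40 x 6; square hub to grip, 26 x 26 (sides face x and y), from 20 to 50 mm up; button dia 18 x 4.
- carrier_s: The same carrier; origin at the centre of the pilot's underside, same axes. It stands upright on its pilot at the start. Half a turn brings its key to the same place.
- receiver_s_mouth (a point): Receiver for the short key: dark steel disc dia 82 x 18 mm high, fixed at any angle, with a bore dia 32.4 and across it a slot 13.4 x 49 mm, both open down to the worktop. Point: centre of the mouth on the top face, 18 mm above the worktop; x along the slot, z up. A shorter key would drop in loosely: wrong place.
- receiver_s: The same receiver; origin on the worktop. Home, the carrier's flange lies on the disc: its underside is 4 mm, its middle point 31 mm and its button's top 58 mm above the worktop. With the pilot in the bore but the key across the slot it stands 9 mm higher.
- carrier_m_mid (a point): Tool carrier with middle key, 60 mm tall, 220 g, bottom-heavy, loose; may be absent. Point: on its axis, 30 mm above the underside; z up, x along key. From the bottom: chamfered round pilot dia 30 x 5 mm; bar key across the axis, 11 x 56 x 9 mm; flange dia 40 x 6; square hub to grip, 26 x 26 (sides face x and y), from 20 to 56 mm up; button dia 18 x 4.
- carrier_m: The same carrier; origin at the centre of the pilot's underside, same axes. It stands upright on its pilot at the start. Half a turn brings its key to the same place.
- receiver_m_mouth (a point): Receiver for the middle key: dark steel disc dia 82 x 18 mm high, fixed at any angle, with a bore dia 32.4 and across it a slot 13.4 x 59 mm, both open down to the worktop. Point: centre of the mouth on the top face, 18 mm above the worktop; x along the slot, z up. A shorter key would drop in loosely: wrong place.
- receiver_m: The same receiver; origin on the worktop. Home, the carrier's flange lies on the disc: its underside is 4 mm, its middle point 34 mm and its button's top 64 mm above the worktop. With the pilot in the bore but the key across the slot it stands 9 mm higher.
- carrier_l_mid (a point): Tool carrier with long key, 66 mm tall, 240 g, bottom-heavy, loose; may be absent. Point: on its axis, 33 mm above the underside; z up, x along key. From the bottom: chamfered round pilot dia 30 x 5 mm; bar key across the axis, 11 x 66 x 9 mm; flange dia 40 x 6; square hub to grip, 26 x 26 (sides face x and y), from 20 to 62 mm up; button dia 18 x 4.
- carrier_l: The same carrier; origin at the centre of the pilot's underside, same axes. It stands upright on its pilot at the start. Half a turn brings its key to the same place.
- receiver_l_mouth (a point): Receiver for the long key: dark steel disc dia 82 x 18 mm high, fixed at any angle, with a bore dia 32.4 and across it a slot 13.4 x 69 mm, both open down to the worktop. Point: centre of the mouth on the top face, 18 mm above the worktop; x along the slot, z up. A shorter key would drop in loosely: wrong place.
- receiver_l: The same receiver; origin on the worktop. Home, the carrier's flange lies on the disc: its underside is 4 mm, its middle point 37 mm and its button's top 70 mm above the worktop. With the pilot in the bore but the key across the slot it stands 9 mm higher.
- gauge_grip (a point): Bridge height gauge, loose, 116 x 50 mm, 124 mm tall, 450 g: two legs, a beam (84 to 98 mm up), a black grip block 26 x 26 x 26 mm on top. Each leg's foot is 12 (x) by 50 (y) mm, 92 mm clear between them along x: it straddles a receiver, feet on the worktop. Point: centre of the grip block, 111 mm above the feet's undersides; x along the beam, z up; half a turn is the same.
- height_gauge: The same gauge; origin midway between its feet, level with their undersides, same axes.
- gauge_foot (a joint): The gauge's sprung foot: disc dia 16 mm on a rod in the middle under the beam, slides 0 to 0.026 m. At 0 its underside is lowest, 50 mm above the feet's undersides; it grows as the foot is pushed up (about 1 N, springs back). With the gauge flat on the worktop over a carrier that is home it reads 0.008 (short key), 0.014 (middle) or 0.020 (long).
- foot_face (a point): Centre of the underside of the gauge's sprung foot; it rises with the foot. When the foot rests on a carrier it lies on the top of the carrier's button.
- pad_top (a point): Cork pad 140 x 74 x 3 mm fixed on the worktop, the gauge's resting place, where it stands at the start. Point: centre of its top face, 3 mm above the worktop; x along its length.
- tape_roll: Roll of masking tape dia 98 x 19 mm, loose bystander behind the work; origin at the centre of its underside.
- calliper: Vernier calliper 64 x 200 x 8 mm lying behind the work, loose bystander; origin at the centre of its underside.
- oil_can: Red oil can dia 68 x 118 mm, loose bystander at the back left; origin at the centre of its underside.
- hex_key: Hex key 31 x 88 x 6 mm lying at the front right, loose bystander; origin at the centre of its underside.

How it is judged:
By the outcome, as a careful person would: the job done as asked, in the order asked, and still so for the second after the job is handed in, with the robot touching nothing.
Of carrier_s, carrier_m, carrier_l only 2 to 3 are there at a start; the rules pass over those that are not, and their reading is None.
At some moment in a run one of carrier_s, carrier_m, carrier_l may be knocked a few centimetres aside while the robot is not near it.
Once in a run the grip may slacken for a moment while it holds something.
It also fails if it takes over 210 s, if anything falls off the work surface, if the arm or the gripper's body presses on something with over 40 N, if the wrist force passes 120 N, or if a joint passes its speed limit or range.

### The arm

A 6-joint arm with a two-finger parallel gripper is mounted at the origin on a cart in front of the work surface, level with it; the furniture and walls round the work are solid. World frame = base frame: x ahead of the robot, y to its left, z up, the work surface at z = 0. Lengths are in m, angles in rad, forces in N, time in s.
With the tool pointing down it reaches from about 0.35 to 0.85 m from the base axis. Payload 8.1 kg.
Tool frame: the origin (TCP) lies at the very end of the fingers, on their centre line; the grasp point (between the pads) lies 19 mm behind it; z points along the fingers, y is the direction in which the jaws open and shut (so a half turn about z gives the same grasp; the last joint's range is limited). The gripper opens to 93 mm and grips with 3 to 60 N. Pads are 15 mm wide; open, the fingers measure 128 mm over their backs; the gripper's body (75 mm by 188 mm) begins 65 mm behind the grasp point.
Start: joints at [1.207, 0.13, 1.488, -0, 1.523, -0.085], TCP at [0.165, 0.577, 0.219] pointing down, gripper open.
Joint ranges: [-2.96, 2.96], [-0.89, 2.26], [0.02, 2.5], [-1.34, 4.48], [0, 2.73], [-2.66, 2.66]. Speed limits (rad/s): [2.39, 2.39, 2.79, 3.14, 3.14, 3.14].

### API

Orientations are given as a rotation vector (axis times angle).
In Python, from plant import robot gives the robot as it stands.
- The arm moves only by the shell command python3 -m inch 'ROWS' [FORCE]. ROWS is JSON, a list that holds one entry, the list of rows, each a list of 7 numbers: the shift along the tool's x, y, z in cm, then the turn, a rotation vector about the tool's x, y, z in degrees, then the gripper command: -1 is fully open, 1 is shut, values between are in proportion. A call has 1 to 5 rows; each row shifts and turns the commanded pose from where the row before left it, along the tool's axes as they then stand; what a row does not reach is not made up. A row lasts 1/10 s, in which the tool goes at most 50 mm and 8.59 degrees, less where a joint would pass 70% of its speed; a pose out of reach is approached as far as the arm can. A call with a gripper value outside its range is refused whole. The fingers move at their own pace and stop on an object; FORCE is the grip in N (left out, the last holds). Time passes only in rows, so rows that do not move let the fingers close. It gives the time, the measured TCP pose, the force and the opening at its end, in the units of the state.
- robot.read_state(): the state, without advancing time (a new reading comes with each control period).
- robot.read_camera(name): name is "scene" or "top"; returns a dict with "image" (400x640x3 uint8, blue, green, red), "K" (3x3 intrinsics, pixels), "distortion" ([k1, k2, p1, p2, k3] as OpenCV has them; the pictures are not rectified), "R" (3x3) and "t" (3): a world point X has camera coordinates R X + t. Camera axes: x right, y down, z forward; pixel columns grow to the right and rows downward; lengths in m; the calibration is good to about 2 mm. A picture is of the moment at which its call begins. There is no depth.
- robot.close_job(): hands the job in, once; it reports no verdict.
The state is a dict: "t": time; "q": joint angles; "dq": joint speeds; "joint_torque": joint torques, N m; "tool_pos": TCP position; "orientation": TCP orientation; "force": force on the tool from outside, world axes, zero at the start; "wrist_torque": the same for the moment, N m; "opening": finger opening in m.
Only numpy, scipy, OpenCV 4.12 (cv2) and the standard library are available. Lean on these libraries where they do the work, as an engineer would, in place of code of your own. Each camera call takes 0.05 s, during which the arm holds its last target. There are 200 camera calls.

## Working session

There is one attempt and no reset: what is moved stays moved. The work goes in short steps, Python scripts to look and compute and a shell command to move; the robot and the scene stay as the last step left them, time stands still between calls to the robot, and variables do not carry over. Pictures are saved under pics/ and viewed, about 12 in all and at most 16, crops included, and the job is handed in when it is done.

```bash
ls; mkdir -p pics; cat > h.py <<'E'
import sys; sys.path.insert(0,'.')
import numpy as np, cv2
from plant import robot
from scipy.spatial.transform import Rotation as Rn
def cam(n,save=None):
    c=robot.read_camera(n)
    for k in ("K","R","t","distortion"): c[k]=np.array(c[k],float)
    if save: cv2.imwrite('pics/'+save,c["image"])
    return c
def px2w(c,uv,z):
    p=cv2.undistortPoints(np.array([[uv]],float),c["K"],c["distortion"])[0,0]
    d=c["R"].T@np.array([p[0],p[1],1]); o=-c["R"].T@c["t"]
    return o+d*(z-o[2])/d[2]
def w2px(c,X):
    return cv2.projectPoints(np.array(X,float).reshape(-1,1,3),cv2.Rodrigues(c["R"])[0],c["t"],c["K"],c["distortion"])[0].reshape(-1,2)
def crop(c,name,x0,y0,x1,y1,s):
    cv2.imwrite('pics/'+name,cv2.resize(c["image"][y0:y1,x0:x1],None,fx=s,fy=s,interpolation=cv2.INTER_CUBIC))
def st():
    s=robot.read_state(); R=Rn.from_rotvec(s["orientation"]).as_matrix()
    print('t',round(s["t"],2),'pos',np.round(s["tool_pos"],4),'x',np.round(R[:,0],3),'y',np.round(R[:,1],3),'z',np.round(R[:,2],3),'F',np.round(s["force"],1),'op',round(s["opening"],4))
    return s,R
def go(target,yaw=None):
    """rows needed: shift cm in tool axes to target, jaw direction yaw (deg, world, tool y), with tool made vertical"""
    s,R=st(); d=R.T@(np.array(target)-s["tool_pos"])*100
    print('shift cm',np.round(d,2))
    if yaw is not None:
        y=np.degrees(np.arctan2(R[1,1],R[0,1])); a=(yaw-y+90)%180-90
        print('turn about tool z deg (do at end, shift first)',round(-a,2),'q6',round(s["q"][5],2))
E
cat > l.py <<'E'
from h import *
for n in("scene","top"):
    c=cam(n,n+'0.png'); print(n,-c["R"].T@c["t"],c["K"][0,0])
st()
E
python3 l.py
```

```text
pics
scene [ 0.17796529 -0.33989159  0.76264448] 382.17978468256854
top [0.41678362 0.11083237 0.97002457] 361.27666126693174
t 0.1 pos [0.1649 0.5764 0.2177] x [-0.961  0.275  0.   ] y [ 0.275  0.961 -0.002] z [-0.001 -0.002 -1.   ] F [ 0.9 -0.4 -0.2] op 0.0934
```

View pics/top0.png

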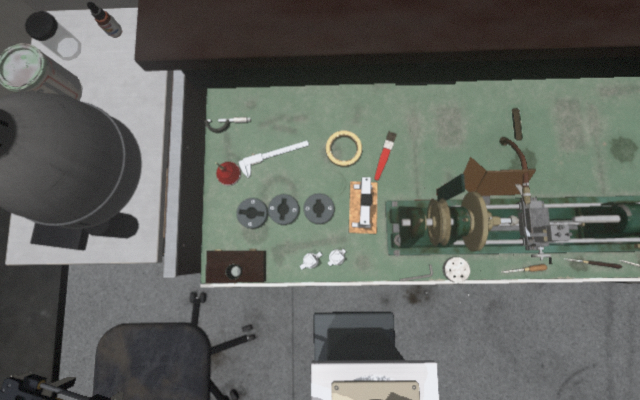

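View pics/scene0.png

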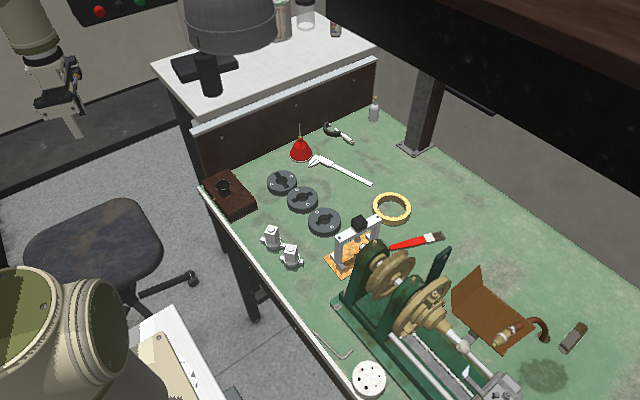

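Two carriers are visible, at about (310,260) and (337,257) in top. There are three receivers in a row at (252,212), (284,208) and (319,208), and the gauge is on its pad at (364,205). I'll enlarge these.

```bash
cat > l.py <<'E'
from h import *
c=cam("top"); crop(c,'topc.png',230,175,390,275,5)
s=cam("scene"); crop(s,'scc.png',250,160,390,280,5)
for n,uv,z in [('rec a',(252,212),.018),('b',(284,208),.018),('c',(319,208),.018),('gauge',(366,199),.124),('c1',(310,260),.05),('c2',(337,257),.05)]: print(n,np.round(px2w(c,uv,z),3))
E
python3 l.py
```

```text
rec a [0.538 0.31  0.018]
b [0.547 0.224 0.018]
c [0.546 0.13  0.018]
gauge [0.551 0.017 0.124]
c1 [0.41  0.155 0.05 ]
c2 [0.416 0.087 0.05 ]
```

View pics/topc.png

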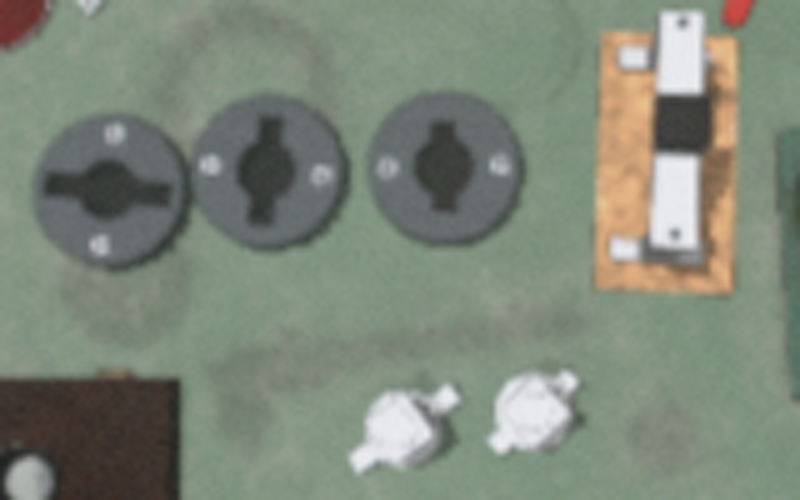

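View pics/scc.png

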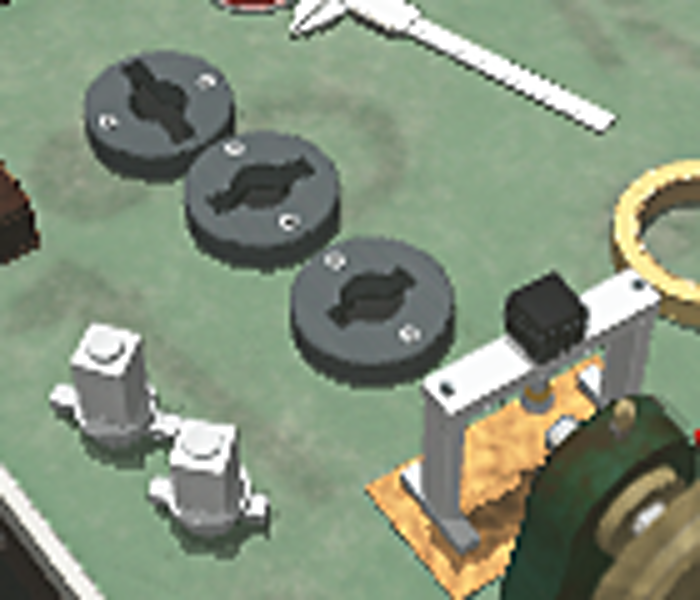

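```bash
cat > l.py <<'E'
from h import *
c=cam("top"); s=cam("scene")
T=lambda u,v:(230+(u+.5)/5-.5,175+(v+.5)/5-.5); S=lambda u,v:(250+(u+.5)/5-.5,160+(v+.5)/5-.5)
def seg(n,c,p,q,z):
    a=px2w(c,p,z);b=px2w(c,q,z);d=b-a
    print(n,'mid',np.round((a+b)/2,4),'len',round(np.hypot(*d[:2]),4),'yaw',round(np.degrees(np.arctan2(d[1],d[0]))%180,1)); return (a+b)/2
seg('a',c,T(44,185),T(170,197),.018); seg('b',c,T(262,223),T(272,117),.018); seg('c',c,T(445,212),T(443,122),.018)
seg('a disc',c,T(34,192),T(189,192),.018);seg('b disc',c,T(193,171),T(347,171),.018);seg('c disc',c,T(369,168),T(522,168),.018)
seg('a discv',c,T(111,114),T(111,268),.018);seg('b discv',c,T(270,93),T(270,247),.018);seg('c discv',c,T(446,90),T(446,244),.018)
seg('a s',s,S(123,65),S(188,135),.018); seg('b s',s,S(210,207),S(310,163),.018); seg('c s',s,S(332,322),S(412,272),.018)
seg('c1',c,T(350,465),T(460,388),.014); seg('c2',c,T(492,447),T(578,376),.014)
m1=seg('c1s',s,S(50,393),S(182,432),.010); m2=seg('c2s',s,S(150,490),S(270,510),.010)
for h in(.054,.060,.066): print(h,px2w(s,S(105,343),h),px2w(s,S(204,438),h), px2w(c,T(405,428),h-.004),px2w(c,T(532,411),h-.004))
print(px2w(c,T(683,123),.124)); seg('beam',c,T(675,233),T(683,22),.098); seg('beam s',s,S(446,388),S(639,285),.098)
seg('pad1',c,T(603,33),T(733,293),.003);seg('pad2',c,T(738,40),T(595,288),.003); seg('pads',c,T(595,288),T(603,33),.003)
print(px2w(s,S(547,290),.124))
E
python3 l.py
```

```text
a mid [0.5363 0.3123 0.018 ] len 0.0682 yaw 83.5
b mid [0.546  0.2264 0.018 ] len 0.0572 yaw 174.5
c mid [0.5457 0.132  0.018 ] len 0.0483 yaw 0.3
a disc mid [0.5357 0.3098 0.018 ] len 0.0833 yaw 88.9
b disc mid [0.5453 0.2249 0.018 ] len 0.0824 yaw 88.9
c disc mid [0.5451 0.1313 0.018 ] len 0.0814 yaw 88.9
a discv mid [0.5365 0.3101 0.018 ] len 0.0828 yaw 0.7
b discv mid [0.5461 0.2249 0.018 ] len 0.0829 yaw 179.9
c discv mid [0.5459 0.1309 0.018 ] len 0.0826 yaw 179.0
a s mid [0.537  0.3151 0.018 ] len 0.0669 yaw 88.8
b s mid [0.5463 0.2284 0.018 ] len 0.0603 yaw 173.8
c s mid [0.5469 0.1328 0.018 ] len 0.0514 yaw 1.2
c1 mid [0.4097 0.1547 0.014 ] len 0.0699 yaw 123.8
c2 mid [0.4164 0.0866 0.014 ] len 0.0582 yaw 128.2
c1s mid [0.409  0.1565 0.01  ] len 0.0694 yaw 123.4
c2s mid [0.4169 0.0879 0.01  ] len 0.0574 yaw 131.6
0.054 [0.41298438 0.16387403 0.054     ] [0.41945241 0.09150922 0.054     ] [0.4092206  0.15310648 0.05      ] [0.41668961 0.08908715 0.05      ]
0.06 [0.41099451 0.15960871 0.06      ] [0.41740777 0.0878566  0.06      ] [0.40926992 0.15283079 0.056     ] [0.41669022 0.08922897 0.056     ]
0.066 [0.40900463 0.1553434  0.066     ] [0.41536313 0.08420399 0.066     ] [0.40931924 0.1525551  0.062     ] [0.41669084 0.08937078 0.062     ]
[0.55005007 0.01637615 0.124     ]
beam mid [0.5524 0.0155 0.098 ] len 0.1041 yaw 175.8
beam s mid [0.554  0.0189 0.098 ] len 0.1051 yaw 175.4
pad1 mid [0.5483 0.0121 0.003 ] len 0.1566 yaw 24.4
pad2 mid [0.5476 0.0121 0.003 ] len 0.1561 yaw 148.5
pads mid [0.5503 0.0487 0.003 ] len 0.1389 yaw 176.5
[0.55629858 0.02283141 0.124     ]
```

c1 (y = 0.155) has the long key (about 66 mm) and goes in the left receiver. c2 (y = 0.088) has the middle key (about 56 mm) and goes in the middle receiver. The short carrier is absent. I'll start with the long one.

```bash
python3 -c "
from h import *
go([.4095,.155,.20],33.5)"
```

```text
t 0.3 pos [0.165  0.5767 0.2183] x [-0.961  0.275  0.   ] y [ 0.275  0.961 -0.001] z [-0.    -0.001 -1.   ] F [-0.3  0.3  0.2] op 0.0929
shift cm [-35.11 -33.81   1.85]
turn about tool z deg (do at end, shift first) 40.53 q6 -0.09
```

```bash
a='[-2.93,-2.82,0.15,0,0,0,-0.1]'; true
python3 -m inch '[[[-2.93,-2.82,0.15,0,0,0,-0.1],[-2.93,-2.82,0.15,0,0,0,-0.1],[-2.93,-2.82,0.15,0,0,0,-0.1],[-2.93,-2.82,0.15,0,0,0,-0.1],[-2.93,-2.82,0.15,0,0,0,-0.1]]]' 10
python3 -m inch '[[[-2.93,-2.82,0.15,0,0,0,-0.1],[-2.93,-2.82,0.15,0,0,0,-0.1],[-2.93,-2.82,0.15,0,0,0,-0.1],[-2.93,-2.82,0.15,0,0,0,-0.1],[-2.93,-2.82,0.15,0,0,0,-0.1]]]'
python3 -m inch '[[[-2.93,-2.82,0.15,0,0,0,-0.1],[-2.93,-2.82,0.15,0,0,0,-0.1]]]'
python3 -m inch '[[[0,0,0,0,0,8.1,-0.1],[0,0,0,0,0,8.1,-0.1],[0,0,0,0,0,8.1,-0.1],[0,0,0,0,0,8.1,-0.1],[0,0,0,0,0,8.1,-0.1]]]'
python3 -m inch '[[[0,0,0,0,0,0,-0.1],[0,0,0,0,0,0,-0.1]]]'
cat > l.py <<'E'
from h import *
go([.4095,.155,.035],33.5)
s=cam("scene");crop(s,'s2.png',230,140,390,260,5)
E
python3 l.py
```

```text
t: 0.8
tool_pos: [0.2676, 0.3996, 0.2111]
orientation: [0.436, 3.111, 0.0]
force: [1.0, -0.2, 0.4]
opening: 0.0575
t: 1.3
tool_pos: [0.3698, 0.2236, 0.2038]
orientation: [0.436, 3.111, 0.001]
force: [0.8, -0.1, -0.3]
opening: 0.0511
t: 1.5
tool_pos: [0.4106, 0.1532, 0.2008]
orientation: [0.436, 3.11, 0.001]
force: [1.1, -0.2, -1.2]
opening: 0.0512
t: 2.0
tool_pos: [0.41, 0.1547, 0.2007]
orientation: [1.495, 2.763, 0.0]
force: [-0.5, -0.2, -0.2]
opening: 0.051
t: 2.2
tool_pos: [0.41, 0.1548, 0.2007]
orientation: [1.48, 2.771, 0.0]
force: [0.7, 0.3, -0.2]
opening: 0.0512
t 2.2 pos [0.41   0.1548 0.2007] x [-0.556  0.831 -0.   ] y [0.831 0.556 0.   ] z [ 0. -0. -1.] F [ 0.7  0.3 -0.2] op 0.0512
shift cm [ 0.05 -0.03 16.57]
turn about tool z deg (do at end, shift first) 0.27 q6 -0.35
```

View pics/s2.png

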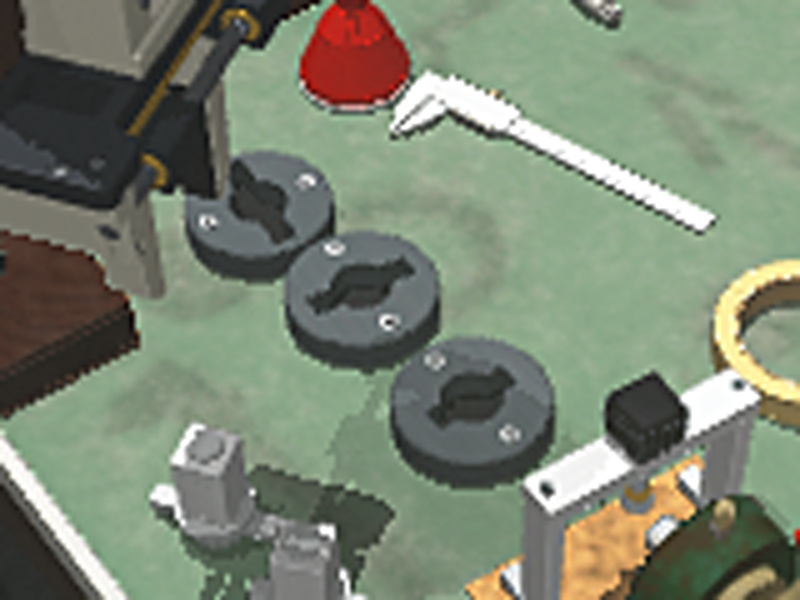

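```bash
python3 -m inch '[[[0,0,4.3,0,0,0,-0.1],[0,0,4.3,0,0,0,-0.1],[0,0,4.3,0,0,0,-0.1],[0,0,4.3,0,0,0,-0.1],[0,0,0,0,0,0,-0.1]]]'
python3 -m inch '[[[0,0,0,0,0,0,1],[0,0,0,0,0,0,1],[0,0,0,0,0,0,1],[0,0,0,0,0,0,1],[0,0,0,0,0,0,1]]]' 25
python3 -m inch '[[[0,0,-1,0,0,0,1],[0,0,-4,0,0,0,1],[0,0,-4,0,0,0,1],[0,0,0,0,0,0,1]]]'
cat > l.py <<'E'
from h import *
go([.5365,.3105,.085],175)
s=cam("scene");crop(s,'s3.png',230,180,350,280,6)
E
python3 l.py
```

```text
t: 2.75
tool_pos: [0.4045, 0.1534, 0.0228]
orientation: [-1.479, -2.762, 0.012]
force: [-1.1, -1.2, -0.4]
opening: 0.0514
t: 3.25
tool_pos: [0.4116, 0.155, 0.0308]
orientation: [1.485, 2.766, 0.003]
force: [-2.2, -2.0, 8.9]
opening: 0.0262
t: 3.65
tool_pos: [0.4141, 0.1559, 0.1256]
orientation: [1.482, 2.761, 0.012]
force: [1.6, -1.2, -2.3]
opening: 0.0264
t 3.65 pos [0.4141 0.1559 0.1256] x [-0.552  0.834 -0.004] y [0.833 0.552 0.01 ] z [ 0.011  0.003 -1.   ] F [ 1.6 -1.2 -2.3] op 0.0264
shift cm [ 6.14 18.7   4.23]
turn about tool z deg (do at end, shift first) 38.54 q6 -0.34
```

View pics/s3.png

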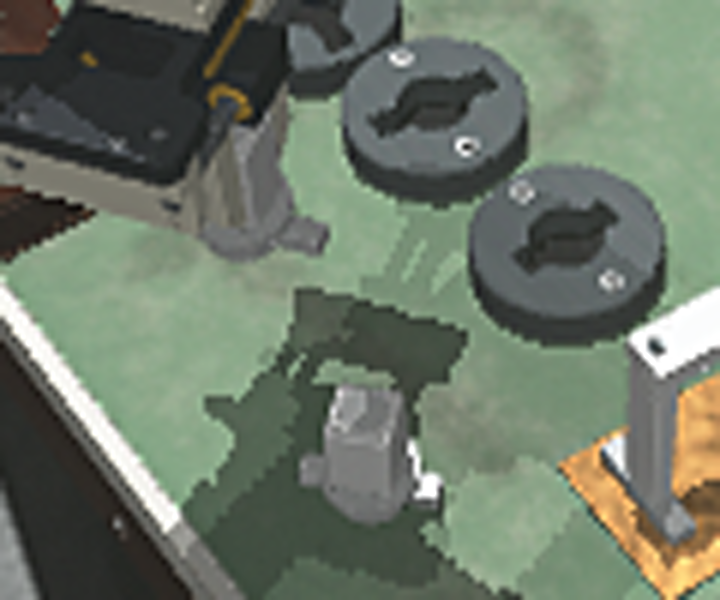

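```bash
python3 -m inch '[[[1.23,3.74,0,0,0,0,1],[1.23,3.74,0,0,0,0,1],[1.23,3.74,0,0,0,0,1],[1.23,3.74,0,0,0,0,1],[1.23,3.74,0,0,0,0,1]]]'
python3 -m inch '[[[0,0,0.5,0,0,7.7,1],[0,0,0.5,0,0,7.7,1],[0,0,0.5,0,0,7.7,1],[0,0,0.5,0,0,7.7,1],[0,0,0.5,0,0,7.7,1]]]'
python3 -m inch '[[[0,0,0.5,0,0,0,1],[0,0,0,0,0,0,1],[0,0,0,0,0,0,1]]]'
cat > l.py <<'E'
from h import *
go([.5365,.3105,.06],175)
c=cam("top");s=cam("scene")
a=cv2.resize(c["image"][180:240,220:320],None,fx=5,fy=5,interpolation=2)
b=cv2.resize(s["image"][140:240,230:330],None,fx=5,fy=5,interpolation=2)[:500]
a=a[:,:300*5//5]if 0 else a
o=np.zeros((500,1000,3),np.uint8);o[:300,:500]=a;o[:,500:]=b
cv2.imwrite('pics/s4.png',cv2.resize(o,None,fx=.8,fy=.8,interpolation=3))
E
python3 l.py
```

```text
t: 4.2
tool_pos: [0.5316, 0.3101, 0.1165]
orientation: [-1.485, -2.766, 0.004]
force: [0.5, -0.4, -2.0]
opening: 0.0258
t: 4.7
tool_pos: [0.5306, 0.3088, 0.0913]
orientation: [-2.321, -2.116, 0.005]
force: [-0.4, -0.1, -3.8]
opening: 0.026
t: 5.0
tool_pos: [0.5314, 0.3091, 0.0879]
orientation: [-2.312, -2.126, 0.002]
force: [-0.2, 0.7, -3.4]
opening: 0.026
t 5.0 pos [0.5314 0.3091 0.0879] x [ 0.084  0.997 -0.001] y [ 0.997 -0.084 -0.001] z [-0.001 -0.001 -1.   ] F [-0.2  0.7 -3.4] op 0.026
shift cm [0.19 0.5  2.79]
turn about tool z deg (do at end, shift first) 0.21 q6 0.53
```

View pics/s4.png

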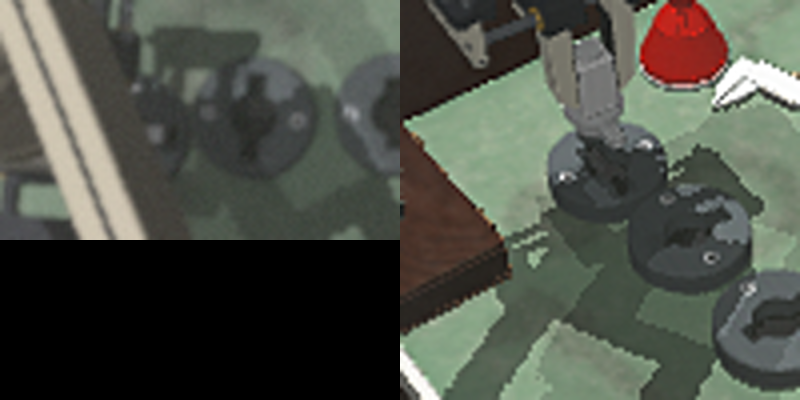

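```bash
python3 -m inch '[[[0.19,0.5,1,0,0,0.2,1],[0,0,1.2,0,0,0,1],[0,0,1,0,0,0,1],[0,0,0,0,0,0,1],[0,0,0,0,0,0,1]]]'
python3 -m inch '[[[0,0,0.3,0,0,0,1],[0,0,0.3,0,0,0,1],[0,0,0.2,0,0,0,1],[0,0,0,0,0,0,1]]]'
python3 -c "
from h import *
go([.5365,.3105,.045],175)"
```

```text
t: 5.6
tool_pos: [0.5364, 0.3105, 0.0557]
orientation: [-2.319, -2.119, 0.003]
force: [-0.4, -0.6, -1.8]
opening: 0.0262
t: 6.0
tool_pos: [0.5369, 0.3107, 0.0483]
orientation: [-2.319, -2.119, 0.001]
force: [-0.3, 0.7, -3.1]
opening: 0.026
t 6.0 pos [0.5369 0.3107 0.0483] x [ 0.09   0.996 -0.   ] y [ 0.996 -0.09  -0.   ] z [-0. -0. -1.] F [-0.3  0.7 -3.1] op 0.026
shift cm [-0.02 -0.03  0.33]
turn about tool z deg (do at end, shift first) -0.17 q6 0.53
```

```bash
for i in 1 2 3; do python3 -m inch '[[[0,0,0.2,0,0,0,1],[0,0,0,0,0,0,1]]]' | egrep 'pos|force'; done
```

```text
tool_pos: [0.537, 0.3107, 0.0464]
force: [-0.2, 0.4, -2.5]
tool_pos: [0.5369, 0.3107, 0.0443]
force: [0.9, -0.0, -3.1]
tool_pos: [0.5369, 0.3107, 0.0423]
force: [0.2, -0.2, -3.6]
```

```bash
for i in 1 2 3 4; do python3 -m inch '[[[0,0,0.2,0,0,0,1],[0,0,0,0,0,0,1]]]' | egrep 'pos|force'; done
```

```text
tool_pos: [0.5369, 0.3107, 0.0403]
force: [0.0, 0.7, -3.4]
tool_pos: [0.5369, 0.3107, 0.0383]
force: [0.2, 0.2, -2.3]
tool_pos: [0.5369, 0.3107, 0.0363]
force: [-0.2, -0.3, -3.0]
tool_pos: [0.5373, 0.3109, 0.035]
force: [-1.2, 0.8, -0.5]
```

```bash
python3 -m inch '[[[0,0,0.1,0,0,0,1],[0,0,0,0,0,0,1]]]' | egrep 'pos|force'
python3 -m inch '[[[0,0,0,0,0,0,0],[0,0,0,0,0,0,0],[0,0,0,0,0,0,0],[0,0,-4,0,0,0,0],[0,0,-4,0,0,0,0]]]'
cat > l.py <<'E'
from h import *
go([.4165,.088,.17],129)
E
python3 l.py
```

```text
tool_pos: [0.5373, 0.3109, 0.0349]
force: [-4.1, -3.4, 7.1]
t: 8.1
tool_pos: [0.5356, 0.31, 0.1125]
orientation: [-2.319, -2.118, 0.006]
force: [1.0, -0.5, -0.0]
opening: 0.0467
t 8.1 pos [0.5356 0.31   0.1125] x [ 0.09   0.996 -0.002] y [ 0.996 -0.09  -0.004] z [-0.004 -0.002 -1.   ] F [ 1.  -0.5 -0. ] op 0.0467
shift cm [-23.2   -9.88  -5.66]
turn about tool z deg (do at end, shift first) 45.82 q6 0.53
```

```bash
python3 -m inch '[[[0,0,-3,0,0,0,0],[0,0,-2.6,0,0,0,0],[-3.87,-1.65,0,0,0,0,0],[-3.87,-1.65,0,0,0,0,0],[-3.87,-1.65,0,0,0,0,0]]]' >/dev/null
python3 -m inch '[[[-3.87,-1.65,0,0,0,0,0],[-3.87,-1.65,0,0,0,0,0],[-3.87,-1.65,0,0,0,0,0],[0,0,0,0,0,7.63,0],[0,0,0,0,0,7.63,0]]]' >/dev/null
python3 -m inch '[[[0,0,0,0,0,7.63,0],[0,0,0,0,0,7.63,0],[0,0,0,0,0,7.63,0],[0,0,0,0,0,7.63,0],[0,0,0,0,0,0,0]]]'
cat > l.py <<'E'
from h import *
go([.4165,.088,.029],129)
s=cam("scene");crop(s,'s5.png',240,150,360,275,5)
S=lambda u,v:(240+(u+.5)/5-.5,150+(v+.5)/5-.5)
E
python3 l.py
```

```text
t: 9.6
tool_pos: [0.4176, 0.0884, 0.1697]
orientation: [2.962, 1.047, 0.0]
force: [0.4, -1.2, -0.3]
opening: 0.0466
t 9.6 pos [0.4176 0.0884 0.1697] x [0.778 0.628 0.   ] y [ 0.628 -0.778  0.   ] z [ 0.  0. -1.] F [ 0.4 -1.2 -0.3] op 0.0466
shift cm [-0.12 -0.04 14.07]
turn about tool z deg (do at end, shift first) -0.08 q6 0.98
```

View pics/s5.png

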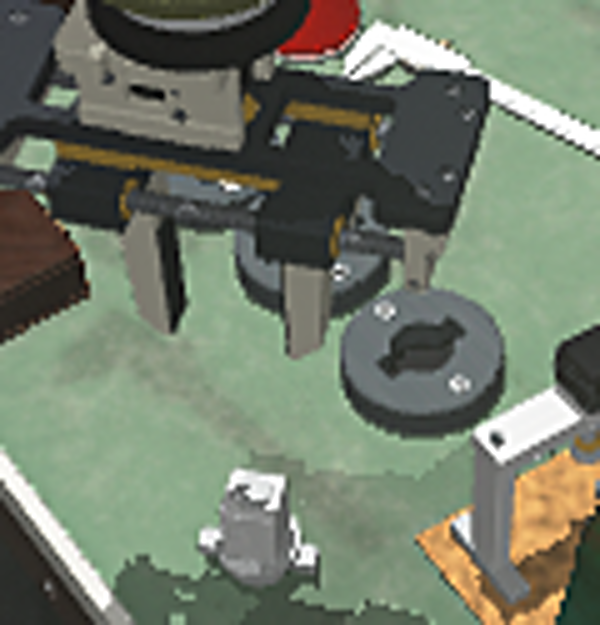

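```bash
python3 -m inch '[[[-0.12,-0.04,3.5,0,0,0,0],[0,0,3.5,0,0,0,0],[0,0,3.5,0,0,0,0],[0,0,3.4,0,0,0,0],[0,0,0,0,0,0,0]]]'
python3 -m inch '[[[0,0,0,0,0,0,1],[0,0,0,0,0,0,1],[0,0,0,0,0,0,1],[0,0,0,0,0,0,1],[0,0,0,0,0,0,1]]]' 25
python3 -m inch '[[[0,0,-1,0,0,0,1],[0,0,-4,0,0,0,1],[0,0,-4,0,0,0,1],[0,0,0,0,0,0,1]]]'
cat > l.py <<'E'
from h import *
go([.5462,.2252,.11],174)
s=cam("scene");crop(s,'s6.png',240,150,360,275,5)
E
python3 l.py
```

```text
t: 10.15
tool_pos: [0.412, 0.0876, 0.0261]
orientation: [-2.957, -1.055, 0.013]
force: [-0.5, -0.2, -0.5]
opening: 0.0463
t: 10.65
tool_pos: [0.4183, 0.0882, 0.0328]
orientation: [2.96, 1.05, 0.006]
force: [-0.4, 0.4, 7.0]
opening: 0.0257
t: 11.05
tool_pos: [0.4204, 0.0884, 0.1274]
orientation: [2.958, 1.049, 0.016]
force: [0.5, -1.3, -0.7]
opening: 0.0258
t 11.05 pos [0.4204 0.0884 0.1274] x [0.776 0.63  0.009] y [ 0.63  -0.776  0.006] z [ 0.01   0.001 -1.   ] F [ 0.5 -1.3 -0.7] op 0.0258
shift cm [18.38 -2.71  1.88]
turn about tool z deg (do at end, shift first) -44.94 q6 0.98
```

View pics/s6.png

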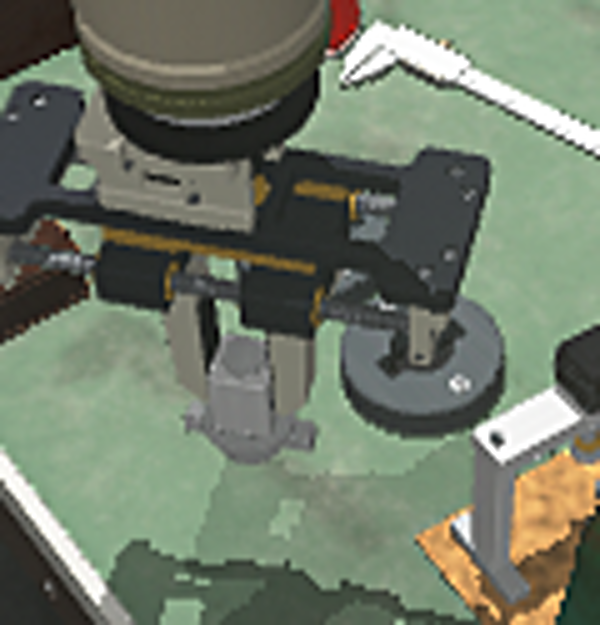

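Carrier m is held upright. I'm moving it over receiver m.

```bash
python3 -m inch '[[[3.68,-0.54,0,0,0,0,1],[3.68,-0.54,0,0,0,0,1],[3.68,-0.54,0,0,0,0,1],[3.68,-0.54,0,0,0,0,1],[3.68,-0.54,0,0,0,0,1]]]' >/dev/null
python3 -m inch '[[[0,0,0,0,0,-7.5,1],[0,0,0,0,0,-7.5,1],[0,0,0,0,0,-7.5,1],[0,0,0,0,0,-7.5,1],[0,0,0,0,0,-7.5,1]]]' >/dev/null
python3 -m inch '[[[0,0,0.9,0,0,-7.5,1],[0,0,0.9,0,0,0,1],[0,0,0,0,0,0,1],[0,0,0,0,0,0,1]]]'
cat > l.py <<'E'
from h import *
go([.5462,.2252,.056],174)
E
python3 l.py
```

```text
t: 12.5
tool_pos: [0.5414, 0.2246, 0.1016]
orientation: [-2.336, -2.099, 0.003]
force: [0.2, 0.0, -2.3]
opening: 0.0258
t 12.5 pos [0.5414 0.2246 0.1016] x [ 0.107  0.994 -0.001] y [ 0.994 -0.107 -0.002] z [-0.002 -0.001 -1.   ] F [ 0.2  0.  -2.3] op 0.0258
shift cm [0.11 0.48 4.56]
turn about tool z deg (do at end, shift first) -0.12 q6 0.41
```

```bash
python3 -m inch '[[[0.11,0.48,1.5,0,0,-0.1,1],[0,0,1.5,0,0,0,1],[0,0,1.5,0,0,0,1],[0,0,0,0,0,0,1],[0,0,0,0,0,0,1]]]'
for i in 1 2 3 4 5; do python3 -m inch '[[[0,0,0.2,0,0,0,1],[0,0,0,0,0,0,1]]]' | egrep 'pos|force'; done
```

```text
t: 13.0
tool_pos: [0.5463, 0.2252, 0.0565]
orientation: [-2.331, -2.104, 0.003]
force: [0.5, 0.7, -1.8]
opening: 0.0257
tool_pos: [0.5476, 0.2256, 0.0562]
force: [-0.2, -0.3, -2.2]
tool_pos: [0.5472, 0.2255, 0.0538]
force: [-1.4, 0.2, -1.2]
tool_pos: [0.547, 0.2254, 0.0514]
force: [-0.3, -0.2, -1.4]
tool_pos: [0.5474, 0.2256, 0.0503]
force: [-2.0, -0.4, 3.9]
tool_pos: [0.5477, 0.2262, 0.0496]
force: [-5.3, 0.9, 12.8]
```

```bash
python3 -m inch '[[[0,0,-0.3,0,0,0,1],[0,-0.15,0,0,0,0,1],[0,0,0,0,0,0,1],[0,0,0,0,0,0,1]]]' | egrep 'pos|force'
for i in 1 2 3 ; do python3 -m inch '[[[0,0,0.15,0,0,0,1],[0,0,0,0,0,0,1]]]' | egrep 'pos|force'; done
```

```text
tool_pos: [0.5455, 0.2256, 0.0504]
force: [0.5, 0.8, -0.1]
tool_pos: [0.5457, 0.2258, 0.0499]
force: [-3.8, -0.2, 7.9]
tool_pos: [0.546, 0.2263, 0.0494]
force: [-6.7, 1.1, 12.0]
tool_pos: [0.5464, 0.227, 0.0487]
force: [-7.9, 2.5, 17.4]
```

```bash
python3 -m inch '[[[0,0,-0.6,0,0,0,1],[0,0,-0.5,0,0,0,1],[0,0,0,0,0,0,1]]]' | egrep 'pos|force|op'
cat > l.py <<'E'
from h import *
st()
c=cam("top");s=cam("scene")
o=np.hstack([cv2.resize(s["image"][155:230,250:325],(560,560),interpolation=2),cv2.resize(c["image"][190:230,265:305],(240,240),interpolation=2) if 0 else np.zeros((560,240,3),np.uint8)])
o[:240,560:]=cv2.resize(c["image"][190:230,265:305],(240,240),interpolation=2)
cv2.imwrite('pics/s7.png',o)
E
python3 l.py
```

```text
tool_pos: [0.5461, 0.2256, 0.0576]
force: [0.3, 0.2, -1.8]
opening: 0.0258
t 15.3 pos [0.5461 0.2256 0.0576] x [0.102 0.995 0.   ] y [ 0.995 -0.102  0.001] z [ 0.001  0.    -1.   ] F [ 0.3  0.2 -1.8] op 0.0258
```

View pics/s7.png

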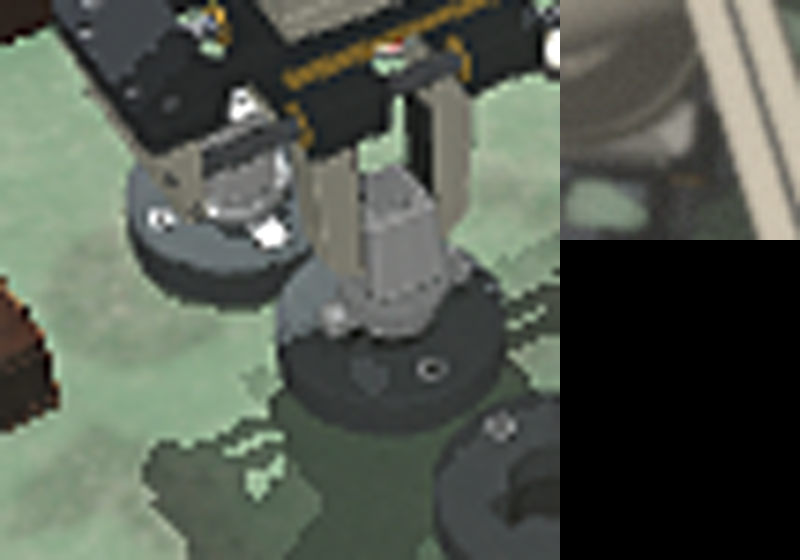

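```bash
cat > l.py <<'E'
from h import *
s=cam("scene"); f=560/75
S=lambda u,v:(250+(u+.5)/f-.5,155+(v+.5)/f-.5)
a=px2w(s,S(337,320),.034);b=px2w(s,S(458,268),.034);d=b-a
print(a,b,(a+b)/2,np.hypot(*d[:2]),np.degrees(np.arctan2(d[1],d[0])))
# hub top corners
zt=.0246+.056
for uv in [(362,205),(405,165),(441,195),(398,215)]: print(px2w(s,S(*uv),zt))
# overlay predicted carrier for TCP position, and bore/slot at two hypotheses
x,y=.5461,.2256; yaw=np.radians(-6)
def circ(x,y,r,z,n=60):
    t=np.linspace(0,2*np.pi,n);return np.c_[x+r*np.cos(t),y+r*np.sin(t),z+0*t]
def box(lx,ly,z):
    p=np.array([[1,1],[-1,1],[-1,-1],[1,-1],[1,1]])*[lx/2,ly/2];R=np.array([[np.cos(yaw),-np.sin(yaw)],[np.sin(yaw),np.cos(yaw)]])
    return np.c_[p@R.T+[x,y],np.full(5,z)]
im=cv2.resize(s["image"][155:230,250:325],(560,560),interpolation=2)
for P,col in[(circ(x,y,.02,.0246+.02),(0,255,0)),(circ(x,y,.02,.0246+.014),(0,255,0)),(box(.056,.011,.0246+.014),(0,0,255)),(box(.026,.026,zt),(255,255,0)),(circ(.5462,.2252,.041,.018),(255,0,255)),(circ(.5365,.3105,.02,.024),(0,255,0)),(circ(.5365,.3105,.02,.018),(0,255,0))]:
    q=(w2px(s,P)-[250,155]+.5)*f-.5
    cv2.polylines(im,[q.round().astype(int).reshape(-1,1,2)],False,col,1)
cv2.imwrite('pics/s8.png',im)
E
python3 l.py
```

```text
[0.52235862 0.22470602 0.034     ] [0.56993288 0.2191237  0.034     ] [0.54614575 0.22191486 0.034     ] 0.04790065402581489 -6.692434751176545
[0.5364823  0.22606985 0.0806    ]
[0.55890755 0.23270649 0.0806    ]
[0.56018968 0.21380558 0.0806    ]
[0.54332367 0.21497109 0.0806    ]
```

View pics/s8.png

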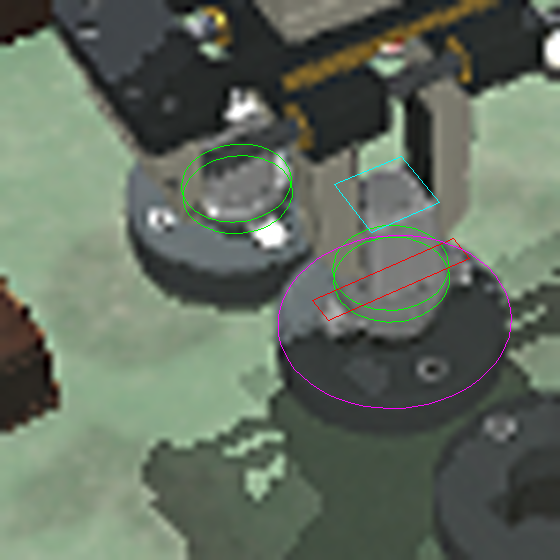

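The carrier sits about 3 mm off in the grip toward −y. I'll shift +y and try again.

```bash
python3 -m inch '[[[0.3,0,0.4,0,0,0,1],[0,0,0,0,0,0,1],[0,0,0,0,0,0,1]]]' | egrep 'pos|force'
for i in 1 2 3 4; do python3 -m inch '[[[0,0,0.15,0,0,0,1],[0,0,0,0,0,0,1]]]' | egrep 'pos|force'; done
```

```text
tool_pos: [0.5455, 0.2286, 0.0525]
force: [-0.7, 0.1, -1.8]
tool_pos: [0.5458, 0.2285, 0.0514]
force: [0.5, -0.8, -2.0]
tool_pos: [0.5458, 0.2285, 0.0499]
force: [-0.1, -0.1, -2.0]
tool_pos: [0.5459, 0.2286, 0.0485]
force: [-0.5, 1.0, -1.8]
tool_pos: [0.5462, 0.2289, 0.0474]
force: [1.4, 0.7, -0.7]
```

```bash
for i in 1 2 3 4 5 6; do python3 -m inch '[[[0,0,0.15,0,0,0,1],[0,0,0,0,0,0,1]]]' | egrep 'pos|force'; done
```

```text
tool_pos: [0.5462, 0.2291, 0.0457]
force: [1.6, 2.4, -0.6]
tool_pos: [0.5462, 0.2291, 0.0442]
force: [2.0, 5.1, -2.1]
tool_pos: [0.5462, 0.2291, 0.0428]
force: [1.9, 4.9, -0.7]
tool_pos: [0.5463, 0.2292, 0.0414]
force: [0.7, 5.9, 0.3]
tool_pos: [0.5463, 0.2292, 0.0399]
force: [2.2, 5.0, -0.6]
tool_pos: [0.5462, 0.2291, 0.0383]
force: [1.5, 4.8, 0.4]
```

```bash
for i in 1 2 3; do python3 -m inch '[[[0.02,0,0.1,0,0,0,1],[0,0,0,0,0,0,1]]]' | egrep 'pos|force'; done
python3 -m inch '[[[0,0,0,0,0,0,0.3],[0,0,0,0,0,0,0.2],[0,0,0,0,0,0,0.2],[0,0,-4,0,0,0,0.2],[0,0,-4,0,0,0,0.2]]]'
python3 -m inch '[[[0,0,-4,0,0,0,0.2],[0,-4.5,-4,0,0,0,0.2],[0,-4.5,0,0,0,0,0.2],[0,-4.5,0,0,0,0,0.2],[0,0,0,0,0,0,0.2]]]'
cat > l.py <<'E'
from h import *
st()
c=cam("top");s=cam("scene"); f=7
im=cv2.resize(s["image"][150:225,250:345],None,fx=f,fy=f,interpolation=2)
def circ(x,y,r,z,n=60):
    t=np.linspace(0,2*np.pi,n);return np.c_[x+r*np.cos(t),y+r*np.sin(t),z+0*t]
for P,col in[(circ(.546,.2252,.009,.064),(0,255,0)),(circ(.5365,.3105,.009,.070),(0,255,0)),(circ(.546,.2252,.009,.073),(0,0,255)),(circ(.5365,.3105,.009,.079),(0,0,255))]:
    q=(w2px(s,P)-[250,150]+.5)*f-.5
    cv2.polylines(im,[q.round().astype(int).reshape(-1,1,2)],False,col,1)
cv2.imwrite('pics/s9.png',im)
cv2.imwrite('pics/t9.png',cv2.resize(c["image"][170:250,225:385],None,fx=5,fy=5,interpolation=2))
E
python3 l.py
```

```text
tool_pos: [0.5462, 0.2292, 0.0373]
force: [1.7, 4.0, 0.2]
tool_pos: [0.5463, 0.2291, 0.0368]
force: [-0.3, 3.5, 5.8]
tool_pos: [0.5463, 0.229, 0.0366]
force: [-4.8, 0.2, 12.5]
t: 18.85
tool_pos: [0.5441, 0.2282, 0.1137]
orientation: [-2.331, -2.104, 0.008]
force: [0.7, 0.2, 0.0]
opening: 0.0369
t: 19.35
tool_pos: [0.4143, 0.242, 0.1869]
orientation: [-2.329, -2.106, 0.006]
force: [0.5, -0.4, -0.1]
opening: 0.0372
t 19.35 pos [0.4143 0.242  0.1869] x [ 0.1    0.995 -0.002] y [ 0.995 -0.1   -0.004] z [-0.004 -0.001 -1.   ] F [ 0.5 -0.4 -0.1] op 0.0372
```

View pics/s9.png

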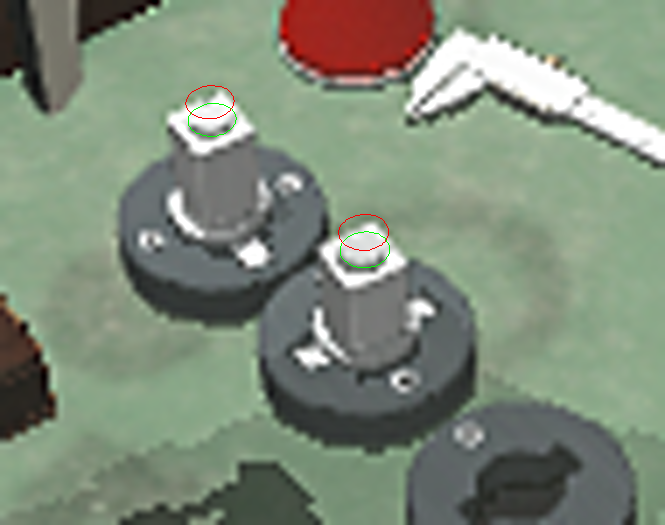

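Both flanges lie flat, and each carrier stopped at its predicted home height. Next is the gauge.

```bash
cat > l.py <<'E'
from h import *
s=cam("scene"); f=7; S=lambda u,v:(250+(u+.5)/f-.5,150+(v+.5)/f-.5)
print('can edge',px2w(s,S(355,84),0),px2w(s,S(285,55),0),'cal tip',px2w(s,S(407,122),.004))
go([.552,.0165,.187],175.6)
E
python3 l.py
```

```text
can edge [0.63226182 0.35762645 0.        ] [0.61916712 0.39044454 0.        ] cal tip [0.63357114 0.32219297 0.004     ]
t 19.5 pos [0.4197 0.2422 0.1886] x [0.102 0.995 0.   ] y [ 0.995 -0.102  0.001] z [ 0.001 -0.    -1.   ] F [ 0.8 -0.2 -0.4] op 0.0373
shift cm [-21.1   15.46   0.17]
turn about tool z deg (do at end, shift first) -1.43 q6 0.52
```

View pics/t9.png

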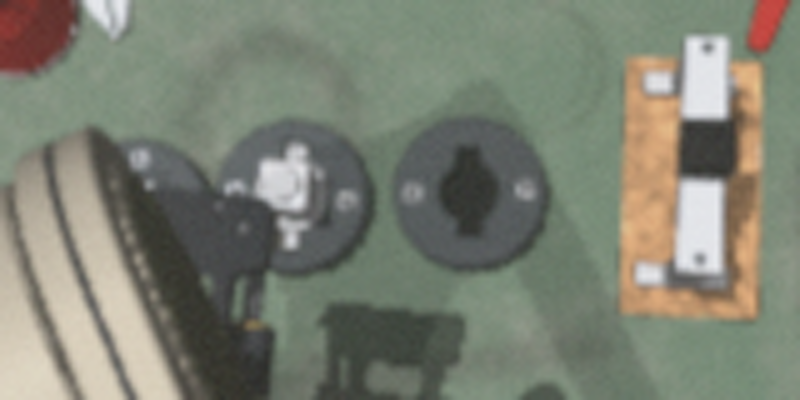

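```bash
python3 -m inch '[[[-3.52,2.58,0,0,0,0,-0.5],[-3.52,2.58,0,0,0,0,-0.5],[-3.52,2.58,0,0,0,0,-0.5],[-3.52,2.58,0,0,0,0,-0.5],[-3.52,2.58,0,0,0,0,-0.5]]]'>/dev/null
python3 -m inch '[[[-3.52,2.58,0,0,0,-1.4,-0.5],[0,0,0,0,0,0,-0.5],[0,0,0,0,0,0,-0.5]]]'>/dev/null
cat > l.py <<'E'
from h import *
go([.552,.0165,.106],175.6)
s=cam("scene"); cv2.imwrite('pics/s10.png',cv2.resize(s["image"][140:290,300:450],None,fx=4,fy=4,interpolation=2))
E
python3 l.py
```

```text
t 20.3 pos [0.5527 0.0146 0.1878] x [ 0.081  0.997 -0.   ] y [ 0.997 -0.081 -0.001] z [-0.001  0.    -1.   ] F [-0.6  0.7  0.1] op 0.0697
shift cm [ 0.19 -0.08  8.18]
turn about tool z deg (do at end, shift first) -0.25 q6 0.01
```

View pics/s10.png

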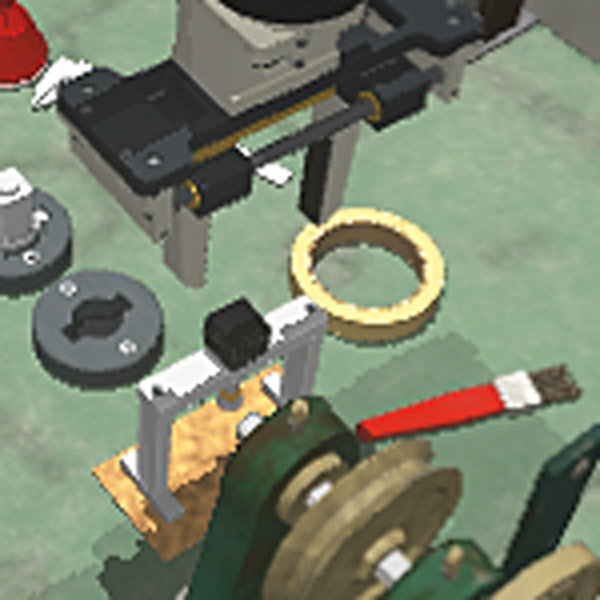

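```bash
python3 -m inch '[[[0.19,-0.08,2,0,0,0,-0.5],[0,0,2,0,0,0,-0.5],[0,0,2,0,0,0,-0.5],[0,0,1,0,0,0,-0.5],[0,0,0,0,0,0,-0.5]]]'
python3 -m inch '[[[0,0,0.6,0,0,0,-0.5],[0,0,0.3,0,0,0,-0.5],[0,0,0,0,0,0,-0.5]]]'
python3 -m inch '[[[0,0,0,0,0,0,1],[0,0,0,0,0,0,1],[0,0,0,0,0,0,1],[0,0,0,0,0,0,1],[0,0,0,0,0,0,1]]]' 35
python3 -c "
from h import *
st()"
```

```text
t: 20.85
tool_pos: [0.5497, 0.0192, 0.1166]
orientation: [-2.303, -2.133, 0.003]
force: [0.6, -1.2, 0.8]
opening: 0.0699
t: 21.15
tool_pos: [0.5513, 0.0183, 0.1096]
orientation: [2.306, 2.133, 0.001]
force: [1.3, -0.8, -0.2]
opening: 0.0697
t: 21.65
tool_pos: [0.5511, 0.0183, 0.1094]
orientation: [2.306, 2.133, 0.0]
force: [0.4, 0.5, -0.8]
opening: 0.0344
t 21.65 pos [0.5511 0.0183 0.1094] x [0.078 0.997 0.   ] y [ 0.997 -0.078  0.   ] z [ 0.  0. -1.] F [ 0.4  0.5 -0.8] op 0.0344
```

```bash
python3 -m inch '[[[0,0,0.4,0,0,0,0],[0,0,0,0,0,0,0],[0,0,0,0,0,0,0]]]'
python3 -m inch '[[[0,0,0,0,0,0,1],[0,0,0,0,0,0,1],[0,0,0,0,0,0,1],[0,0,0,0,0,0,1],[0,0,0,0,0,0,1]]]' 35
python3 -m inch '[[[0,0,-0.5,0,0,0,1],[0,0,-2.5,0,0,0,1],[0,0,-3,0,0,0,1],[0,0,-3,0,0,0,1],[0,0,0,0,0,0,1]]]'
cat > l.py <<'E'
from h import *
go([.546,.227,.19],174.5)
s=cam("scene"); cv2.imwrite('pics/s11.png',cv2.resize(s["image"][140:290,300:450],None,fx=4,fy=4,interpolation=2))
E
python3 l.py
```

```text
t: 21.95
tool_pos: [0.5508, 0.0183, 0.105]
orientation: [-2.306, -2.133, 0.001]
force: [0.4, -0.5, -0.1]
opening: 0.0464
t: 22.45
tool_pos: [0.5513, 0.0183, 0.1054]
orientation: [2.306, 2.133, 0.001]
force: [1.3, 0.6, -0.5]
opening: 0.0258
t: 22.95
tool_pos: [0.5535, 0.0181, 0.2001]
orientation: [2.302, 2.13, 0.008]
force: [1.1, -0.3, -3.7]
opening: 0.0254
t 22.95 pos [0.5535 0.0181 0.2001] x [0.078 0.997 0.   ] y [ 0.997 -0.078  0.007] z [ 0.007 -0.    -1.   ] F [ 1.1 -0.3 -3.7] op 0.0254
shift cm [20.77 -2.38  1.  ]
turn about tool z deg (do at end, shift first) 1.05 q6 0.02
```

View pics/s11.png

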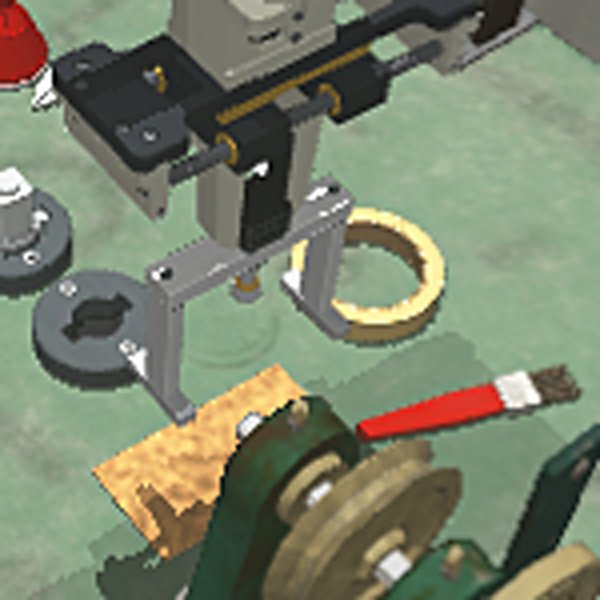

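```bash
python3 -m inch '[[[4.15,-0.48,0,0,0,0.2,1],[4.15,-0.48,0,0,0,0.2,1],[4.15,-0.48,0,0,0,0.2,1],[4.15,-0.48,0,0,0,0.2,1],[4.15,-0.48,0,0,0,0.2,1]]]'>/dev/null
python3 -m inch '[[[0,0,1,0,0,0,1],[0,0,0,0,0,0,1],[0,0,0,0,0,0,1]]]'
cat > l.py <<'E'
from h import *
go([.546,.227,.1024],174.5)
s=cam("scene"); cv2.imwrite('pics/s12.png',cv2.resize(s["image"][110:230,240:360],None,fx=5,fy=5,interpolation=2))
E
python3 l.py
```

```text
t: 23.8
tool_pos: [0.5435, 0.2258, 0.1829]
orientation: [-2.324, -2.112, 0.006]
force: [-1.0, 0.3, -5.1]
opening: 0.026
t 23.8 pos [0.5435 0.2258 0.1829] x [ 0.095  0.995 -0.002] y [ 0.995 -0.095 -0.004] z [-0.004 -0.002 -1.   ] F [-1.   0.3 -5.1] op 0.026
shift cm [0.16 0.27 8.05]
turn about tool z deg (do at end, shift first) 0.03 q6 0.4
```

View pics/s12.png

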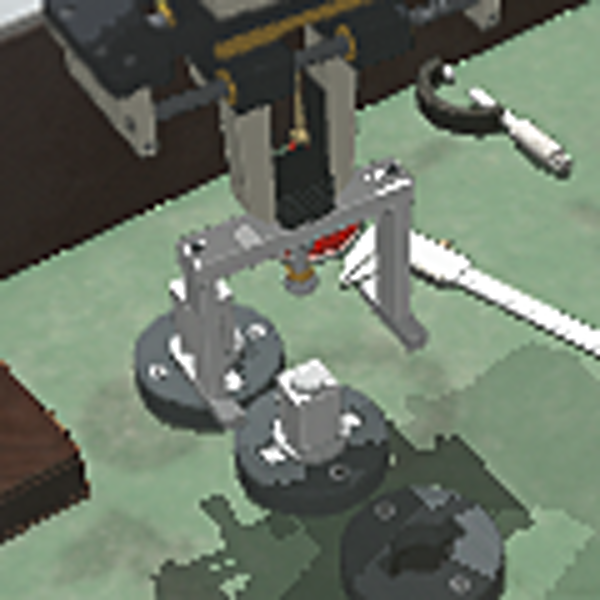

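I've now used all 16 picture views, so from here I'll rely on numbers only.

```bash
python3 -m inch '[[[0.16,0.27,1.5,0,0,0,1],[0,0,1.5,0,0,0,1],[0,0,1.5,0,0,0,1],[0,0,0,0,0,0,1],[0,0,0,0,0,0,1]]]'
python3 -m inch '[[[0,0,0,0,0,0,1],[0,0,0,0,0,0,1]]]'
python3 -c "
from h import *
go([.546,.227,.1024],174.5)"
```

```text
t: 24.35
tool_pos: [0.5469, 0.228, 0.1392]
orientation: [-2.324, -2.112, 0.003]
force: [-0.3, 0.5, -4.2]
opening: 0.026
t: 24.55
tool_pos: [0.5482, 0.2286, 0.1414]
orientation: [2.324, 2.113, 0.002]
force: [0.6, 0.4, -4.7]
opening: 0.0261
t 24.55 pos [0.5482 0.2286 0.1414] x [0.095 0.995 0.001] y [ 0.995 -0.095  0.002] z [ 0.002  0.001 -1.   ] F [ 0.6  0.4 -4.7] op 0.0261
shift cm [-0.18 -0.21  3.9 ]
turn about tool z deg (do at end, shift first) 0.05 q6 0.4
```

```bash
python3 -m inch '[[[-0.16,-0.2,0.8,0,0,0,1],[0,0,0.8,0,0,0,1],[0,0,0.8,0,0,0,1],[0,0,0,0,0,0,1],[0,0,0,0,0,0,1]]]'|egrep 'pos|force'
for i in 1 2 3 ; do python3 -m inch '[[[0,0,0.3,0,0,0,1],[0,0,0,0,0,0,1],[0,0,0,0,0,0,1]]]'|egrep 'pos|force'; done
```

```text
tool_pos: [0.545, 0.2269, 0.1158]
force: [-0.5, -0.2, -3.7]
tool_pos: [0.5457, 0.2271, 0.1137]
force: [0.6, -0.5, -3.0]
tool_pos: [0.5455, 0.227, 0.1103]
force: [-0.0, 0.2, -3.8]
tool_pos: [0.5454, 0.2269, 0.1072]
force: [-0.4, -0.3, -3.7]
```

```bash
for i in 1 2 3 4; do python3 -m inch '[[[0,0,0.15,0,0,0,1],[0,0,0,0,0,0,1],[0,0,0,0,0,0,1]]]'|egrep 'pos|force'; done
```

```text
tool_pos: [0.5454, 0.227, 0.1058]
force: [-0.5, -0.6, -4.1]
tool_pos: [0.5455, 0.2269, 0.1043]
force: [-0.4, -0.4, -2.8]
tool_pos: [0.5455, 0.227, 0.1028]
force: [-0.5, -1.7, -2.4]
tool_pos: [0.5455, 0.2272, 0.1026]
force: [-4.9, -0.6, 5.4]
```

```bash
python3 -m inch '[[[0,0,-0.05,0,0,0,0.3],[0,0,0,0,0,0,0.3],[0,0,0,0,0,0,0.3],[0,0,0,0,0,0,0.3],[0,0,0,0,0,0,0.3]]]'
for i in 1 2; do python3 -m inch '[[[0,0,0,0,0,0,0.3],[0,0,0,0,0,0,0.3],[0,0,0,0,0,0,0.3],[0,0,0,0,0,0,0.3],[0,0,0,0,0,0,0.3]]]'>/dev/null; done
cat > l.py <<'E'
from h import *
st(); s=cam("scene"); c=cam("top")
def ctr(x,y,name):
    # brass/white circular top hole positions of the beam in scene: bright beam face pixels
    pass
# dark holes at the beam ends: predicted spots, refine by darkest blob nearby
yaw=np.radians(174.5)
for sg in(1,-1):
    P=[.546+sg*.052*np.cos(yaw),.2255+sg*.052*np.sin(yaw),.098]
    p=w2px(s,P)[0].round().astype(int); w=7
    g=cv2.cvtColor(s["image"],6)[p[1]-w:p[1]+w+1,p[0]-w:p[0]+w+1]
    print(p);print(g)
E
python3 l.py
```

```text
t: 27.65
tool_pos: [0.5455, 0.2269, 0.1018]
orientation: [2.325, 2.113, -0.0]
force: [0.3, 0.2, 0.4]
opening: 0.0327
t 28.65 pos [0.5455 0.227  0.1019] x [0.095 0.995 0.   ] y [ 0.995 -0.095  0.   ] z [ 0.  0. -1.] F [-0.  -0.   0.3] op 0.0326
[282 184]
[[209 106 113 125 119 118 118 120 118 117 116 114 207 167  85]
 [255 106 109 118 121 118 117 120 118 117 116 112 134 135 134]
 [255 113 106 113 123 117 117 118 118 116 124 150 132 132 130]
 [255 151 119 110 125 116 118  86 127 134 135 132 132 130 126]
 [255 255 156 125 123  93 143 137 136 135 133 133 131 132 126]
 [ 75 255 255 134 144 148 132 107 136 136 134 133 133 131 126]
 [ 57 123 161 150 132 255  98  30  83 137 133 133 131 131 131]
 [113  53  75  81  97 255  85  61 110 137 132 133 132 134 148]
 [112 113 113 109 103 112 136 136 134 134 132 138 148 125 116]
 [111 112 112 111 108 105 131 137 136 137 145 123 120 121 121]
 [112 110 110 109 107 105  99 214 213 119 120 122 121 122 121]
 [112 111 110 110 110 108 106 116 119 120 122 122 122 145 103]
 [114 113 113 112 110 109 105 118 121 122 122 119  73 105  60]
 [ 77 100 111 108 106 111 1
[... 355 characters left out ...]
5 238]
 [112  79  75  57  93 172 149 171 171 170 174  80  59  47  66]
 [117 133  95 128 160 130 130 134 170 168 172 176 180  76  58]
 [118 120 149 126 139 144  82  32 150 170 169 168 168 176 181]
 [126  92 128 137 255 255  38  42  95 140 166 169 170 170 173]
 [121 133 127 255 118 125 135 137 131 137 132 165 162 162 167]
 [124 132 130 128 127 129 129 140 132 255 234 161 161 162 163]
 [137 135 132 130 129 139 130 255 195 104 111 162 160 160 167]
 [134 132 133 132 134 254 133 107 112 115 118 170 163 167 167]
 [134 135 141 147 118 114 115 118 122 118 129 166 167 173 170]
 [150 144 117 119 118 122 122 121 141 117 132 161 161 163 163]
 [113 118 118 121 123 122 115  89 121 115 132 165 160 158 159]]
```

```bash
cat > l.py <<'E'
from h import *
s=cam("scene"); c=cam("top")
a=px2w(s,(281.9,183.4),.098);b=px2w(s,(318.7,167.6),.098)
print(a,b,(a+b)/2,np.hypot(*(a-b)[:2]))
# button in scene earlier frame pics: s9 crop offset (250,150) f7
im=cv2.imread('pics/s9.png')
# m button: bright pixel centroid of green/red free approx read off view: (365,238)
f=7;S=lambda u,v:(250+(u+.5)/f-.5,150+(v+.5)/f-.5)
print('m btn',px2w(s,S(364,240),.064),'l btn',px2w(s,S(211,112),.070))
# hub top corner read-offs at z=.060 / .066
print('m hub',np.mean([px2w(s,S(*u),.060) for u in[(320,254),(355,285),(408,260),(372,228)]],0),'l hub',np.mean([px2w(s,S(*u),.066) for u in[(168,124),(207,153),(255,128),(218,97)]],0))
# top view hub/beam
for sg in(1,-1):
    P=[.546+sg*.052*np.cos(3.0456),.2245+sg*.052*np.sin(3.0456),.098]
    p=w2px(c,P)[0].round().astype(int); g=cv2.cvtColor(c["image"],6); print(p); print(g[p[1]-5:p[1]+6,p[0]-7:p[0]+8])
E
python3 l.py
```

```text
[0.49358247 0.23162566 0.098     ] [0.59778607 0.22156884 0.098     ] [0.54568427 0.22659725 0.098     ] 0.10468777275597203
m btn [0.54857202 0.2290566  0.064     ] l btn [0.5385127  0.31399429 0.07      ]
m hub [0.54575913 0.22552358 0.06      ] l hub [0.53686416 0.31138855 0.066     ]
[278 225]
[[128 119 104 104 109  82  55  52  54  82  83  69  70  70  74]
 [139 137 123 115 112  79  53  48  58  95  92  70  62  63  64]
 [137 137 129 126 109  77  56  50  58  98  92  68  61  60  60]
 [138 138 128 122 108  79  56  55  61 100  88  69  64  58  58]
 [137 140 126 118 104  76  53  46  62  93  85  70  65  58  57]
 [133 135 121 116  97  70  52  52  64  89  79  65  64  62  62]
 [106 107  97  94  76  51  51  48  64  88  77  72  66  67  68]
 [ 64  62  62  55  53  52  50  49  54  77  73  68  61  70  74]
 [ 58  53  53  46  51  50  54  48  52  57  58  60  57  62  78]
 [ 56  54  50  51  47  46  51  50  50  49  52  48  51  58  83]
 [ 58  56  54  47  52  51  50  51  48  49  51  53  49  61  90]]
[282 183]
[[134 132 131 118 142 182 197 196 198 197 191 148 120 168 194]
 [130 127 127 119 122 168 194 198 198 195 193 157 114 147 186]
 [122 124 119 119 114 161 188 197 194 196 194 173 126 124 174]
 [121 120 117 115 113 141 179 195 197 196 196 190 147 118 169]
 [120 115 112 113 105 116 169 196 195 197 195 194 159 116 147]
 [113 110 106 105 102 107 163 192 197 196 197 195 175 123 125]
 [106 103 100  99  95  98 146 183 197 201 198 197 191 142 113]
 [ 97  95  92  92  88  90 125 173 193 196 197 197 193 153 109]
 [ 90  88  86  85  83  81  97 164 191 198 198 198 195 172 126]
 [ 81  82  77  81  74  74  88 156 192 197 197 195 199 191 142]
 [ 78  76  76  76  74  73  78 134 177 197 201 196 198 191 150]]
```

The gauge stood flat and free for over 1 s on m, centred to within 2 mm. Now l.

```bash
python3 -m inch '[[[0,0,0,0,0,0,1],[0,0,0,0,0,0,1],[0,0,0,0,0,0,1],[0,0,0,0,0,0,1],[0,0,0,0,0,0,1]]]' 35
python3 -m inch '[[[0,0,-0.5,0,0,0,1],[0,0,-2,0,0,0,1],[0,0,-2,0,0,0,1],[0,0,-2,0,0,0,1],[0,0,0,0,0,0,1]]]'
python3 -c "
from h import *
go([.536,.3125,.165],174.5)"
```

```text
t: 29.35
tool_pos: [0.5453, 0.227, 0.1018]
orientation: [-2.324, -2.113, 0.0]
force: [-1.6, 0.4, 0.9]
opening: 0.026
t: 29.85
tool_pos: [0.5472, 0.2275, 0.1701]
orientation: [2.323, 2.112, 0.007]
force: [1.3, 0.5, -4.8]
opening: 0.0257
t 29.85 pos [0.5472 0.2275 0.1701] x [0.095 0.995 0.002] y [ 0.995 -0.095  0.005] z [ 0.005  0.001 -1.   ] F [ 1.3  0.5 -4.8] op 0.0257
shift cm [ 8.35 -1.93  0.51]
turn about tool z deg (do at end, shift first) 0.05 q6 0.4
```

```bash
python3 -m inch '[[[2.1,-0.45,0,0,0,0,1],[2.1,-0.45,0,0,0,0,1],[2.1,-0.45,0,0,0,0,1],[2.05,-0.45,0,0,0,0,1],[0,0,0,0,0,0,1]]]'>/dev/null
python3 -m inch '[[[0,0,0,0,0,0,1],[0,0,0,0,0,0,1],[0,0,0,0,0,0,1]]]'
python3 -c "
from h import *
go([.536,.3125,.115],174.5)"
```

```text
t: 30.65
tool_pos: [0.5355, 0.3109, 0.1664]
orientation: [2.326, 2.112, -0.001]
force: [0.5, -0.1, -4.9]
opening: 0.0259
t 30.65 pos [0.5355 0.3109 0.1664] x [ 0.096  0.995 -0.001] y [ 0.995 -0.096 -0.001] z [-0.001 -0.001 -1.   ] F [ 0.5 -0.1 -4.9] op 0.0259
shift cm [0.17 0.04 5.14]
turn about tool z deg (do at end, shift first) -0.01 q6 0.54
```

```bash
python3 -m inch '[[[0.17,0.04,1.3,0,0,0,1],[0,0,1.3,0,0,0,1],[0,0,1.3,0,0,0,1],[0,0,1,0,0,0,1],[0,0,0,0,0,0,1]]]'|egrep 'pos|force'
python3 -m inch '[[[0,0,0,0,0,0,1],[0,0,0,0,0,0,1]]]'|egrep 'pos|force'
for i in 1 2 3 ; do python3 -m inch '[[[0,0,0.3,0,0,0,1],[0,0,0,0,0,0,1],[0,0,0,0,0,0,1]]]'|egrep 'pos|force'; done
```

```text
tool_pos: [0.5346, 0.3127, 0.115]
force: [-1.2, 0.4, -2.8]
tool_pos: [0.5364, 0.3137, 0.1186]
force: [0.3, -0.4, -3.5]
tool_pos: [0.5364, 0.3137, 0.1152]
force: [0.8, -0.1, -3.9]
tool_pos: [0.536, 0.3135, 0.1118]
force: [-0.4, 1.2, -3.8]
tool_pos: [0.5359, 0.3134, 0.1087]
force: [0.1, -0.0, -4.1]
```

```bash
python3 -m inch '[[[-0.08,0,0.2,0,0,0,1],[0,0,0,0,0,0,1],[0,0,0,0,0,0,1]]]'|egrep 'pos|force'
for i in 1 2 3; do python3 -m inch '[[[0,0,0.16,0,0,0,1],[0,0,0,0,0,0,1],[0,0,0,0,0,0,1]]]'|egrep 'pos|force'; done
```

```text
tool_pos: [0.5359, 0.3127, 0.1068]
force: [0.1, 0.6, -2.8]
tool_pos: [0.5359, 0.3127, 0.1052]
force: [-0.4, 0.5, -3.4]
tool_pos: [0.5359, 0.3127, 0.1036]
force: [-0.2, 0.9, -3.5]
tool_pos: [0.536, 0.3127, 0.102]
force: [-0.3, 0.4, -3.8]
```

```bash
for i in 1 2; do python3 -m inch '[[[0,0,0.08,0,0,0,1],[0,0,0,0,0,0,1],[0,0,0,0,0,0,1]]]'|egrep 'pos|force'; done
```

```text
tool_pos: [0.536, 0.3127, 0.1018]
force: [-4.6, -0.1, 3.2]
tool_pos: [0.536, 0.3129, 0.1018]
force: [-6.0, -1.6, 9.2]
```

```bash
for i in 1 2 3; do python3 -m inch '[[[0,0,0,0,0,0,0.3],[0,0,0,0,0,0,0.3],[0,0,0,0,0,0,0.3],[0,0,0,0,0,0,0.3],[0,0,0,0,0,0,0.3]]]'|tail -2; done
cat > l.py <<'E'
from h import *
st(); s=cam("scene"); g=cv2.cvtColor(s["image"],6); yaw=np.radians(174.5)
for sg in(1,-1):
    P=[.536+sg*.052*np.cos(yaw),.312+sg*.052*np.sin(yaw),.098]
    p=w2px(s,P)[0].round().astype(int); print(p); print(g[p[1]-4:p[1]+5,p[0]-5:p[0]+6])
E
python3 l.py
```

```text
force: [0.4, -0.4, -0.4]
opening: 0.0325
force: [-0.0, 0.1, 0.5]
opening: 0.0327
force: [0.3, 0.9, -0.4]
opening: 0.0328
t 35.55 pos [0.5359 0.3127 0.1004] x [ 0.095  0.995 -0.   ] y [ 0.995 -0.095 -0.   ] z [-0. -0. -1.] F [ 0.3  0.9 -0.4] op 0.0328
[260 166]
[[149 151 155 156 159 162 166 131 140 128 128]
 [152 152 157 162 129 145 142 128 129 129 129]
 [152 156 119 136 128 132 133 132 130 130 130]
 [152 156 132 124 176  49  75 130 132 131 130]
 [154 159 111 255 183  48  70 131 130 128 130]
 [155 157 130 113 129 134 134 132 129 133 145]
 [157 159 130 100 120 130 130 135 146 122 114]
 [156 157 164 120  94 180 204 125 118 119 118]
 [158 158 162 135 102 112 117 118 117 115 114]]
[296 151]
[[171  92  64  65  83  83  82  81  70  81  82]
 [151  64  65  65  56  74  83  78  72  81  83]
 [ 88  58  62  54  99 103  63  70  72  68  68]
 [ 56  78 117 134 134 206  82  66  68  71  70]
 [148 127 117 255 162  27  86  85  63  67  69]
 [124 255 255 255  98  75 138 147  87  60  67]
 [127 120 118 120 126 130 131 127 255  67  67]
 [132 129 127 126 131 127 255 173 118  64  66]
 [130 130 129 132 238 127 107 115 124  74  66]]
```

```bash
python3 -m inch '[[[0,0,0,0,0,0,1],[0,0,0,0,0,0,1],[0,0,0,0,0,0,1],[0,0,0,0,0,0,1],[0,0,0,0,0,0,1]]]' 35 | tail -2
python3 -m inch '[[[0,0,-0.5,0,0,0,1],[0,0,-2.5,0,0,0,1],[0,0,-3,0,0,0,1],[0,0,-3,0,0,0,1],[0,0,0,0,0,0,1]]]'
cat > l.py <<'E'
from h import *
c=cam("top"); im=c["image"].astype(int)
m=((im[:,:,2]-im[:,:,0])>50).astype(np.uint8); m[:150]=0;m[250:]=0;m[:,:335]=0;m[:,390:]=0
cn=max(cv2.findContours(m,0,1)[0],key=cv2.contourArea); r=cv2.minAreaRect(cn)
W=[px2w(c,p,.003) for p in cv2.boxPoints(r)]; W=np.array(W); print(r,np.round(W,4),W.mean(0))
for i in range(4): d=W[(i+1)%4]-W[i]; print(np.hypot(*d[:2]),np.degrees(np.arctan2(d[1],d[0]))%180)
go([.548,.0143,.195],176.3)
E
python3 l.py
```

```text
force: [0.0, 0.7, -0.4]
opening: 0.0258
t: 36.6
tool_pos: [0.5384, 0.3138, 0.1956]
orientation: [2.323, 2.112, 0.012]
force: [0.1, -0.0, -4.0]
opening: 0.0258
((362.5, 207.0), (27.0, 52.0), 0.0) [[ 0.4788  0.0519  0.003 ]
 [ 0.6203  0.0477  0.003 ]
 [ 0.6187 -0.0255  0.003 ]
 [ 0.4776 -0.0198  0.003 ]] [0.54883988 0.01357655 0.003     ]
0.14148165509604682 178.31727793706443
0.07324807535827972 88.74053371163836
0.14118519703198454 177.66839804921878
0.07165217751652539 88.99427154768486
t 36.65 pos [0.5373 0.3133 0.1925] x [0.095 0.995 0.002] y [ 0.995 -0.095  0.004] z [ 0.004  0.002 -1.   ] F [-0.1 -0.4 -5.4] op 0.0256
shift cm [-29.66   3.91  -0.3 ]
turn about tool z deg (do at end, shift first) -1.75 q6 0.54
```

```bash
python3 -m inch '[[[-4.24,0.56,0,0,0,0,1],[-4.24,0.56,0,0,0,0,1],[-4.24,0.56,0,0,0,0,1],[-4.24,0.56,0,0,0,0,1],[-4.24,0.56,0,0,0,0,1]]]'>/dev/null
python3 -m inch '[[[-4.24,0.56,0,0,0,0,1],[-4.2,0.56,0,0,0,-1.7,1],[0,0,0,0,0,0,1],[0,0,0,0,0,0,1],[0,0,0,0,0,0,1]]]'
python3 -c "
from h import *
go([.5483,.015,.115],176.3)"
```

```text
t: 37.65
tool_pos: [0.5458, 0.0147, 0.1886]
orientation: [-2.291, -2.146, 0.002]
force: [-0.6, 0.8, -4.3]
opening: 0.0252
t 37.65 pos [0.5458 0.0147 0.1886] x [0.065 0.998 0.001] y [ 0.998 -0.065 -0.003] z [-0.003  0.001 -1.   ] F [-0.6  0.8 -4.3] op 0.0252
shift cm [0.04 0.26 7.36]
turn about tool z deg (do at end, shift first) -0.05 q6 -0.0
```

```bash
python3 -m inch '[[[0.04,0.26,1.8,0,0,0,1],[0,0,1.8,0,0,0,1],[0,0,1.8,0,0,0,1],[0,0,1.2,0,0,0,1],[0,0,0,0,0,0,1]]]'>/dev/null
python3 -m inch '[[[0,0,0,0,0,0,1],[0,0,0,0,0,0,1],[0,0,0,0,0,0,1],[0,0,0,0,0,0,1]]]'
python3 -c "
from h import *
go([.5483,.015,.1034],176.3)"
```

```text
t: 38.55
tool_pos: [0.55, 0.0141, 0.1254]
orientation: [2.292, 2.147, 0.002]
force: [-0.9, -0.5, -5.1]
opening: 0.0256
t 38.55 pos [0.55   0.0141 0.1254] x [0.066 0.998 0.   ] y [ 0.998 -0.066  0.001] z [ 0.001 -0.    -1.   ] F [-0.9 -0.5 -5.1] op 0.0256
shift cm [ 0.08 -0.18  2.2 ]
turn about tool z deg (do at end, shift first) -0.06 q6 -0.0
```

```bash
python3 -m inch '[[[0.08,-0.18,0.6,0,0,0,1],[0,0,0.6,0,0,0,1],[0,0,0.4,0,0,0,1],[0,0,0,0,0,0,1],[0,0,0,0,0,0,1]]]'|egrep 'pos|force'
for i in 1 2 3 4 5; do python3 -m inch '[[[0,0,0.15,0,0,0,1],[0,0,0,0,0,0,1],[0,0,0,0,0,0,1]]]'|egrep 'pos|force'; done
```

```text
tool_pos: [0.5474, 0.015, 0.1081]
force: [0.4, -0.7, -5.2]
tool_pos: [0.5478, 0.015, 0.1071]
force: [0.1, 0.3, -4.1]
tool_pos: [0.5476, 0.0151, 0.1054]
force: [0.4, 0.5, -4.9]
tool_pos: [0.5476, 0.015, 0.1039]
force: [0.1, -0.0, -4.4]
tool_pos: [0.5479, 0.0151, 0.1035]
force: [-6.2, 1.1, 5.8]
tool_pos: [0.5479, 0.0151, 0.1035]
force: [-11.4, 0.6, 17.6]
```

```bash
python3 -m inch '[[[0,0,-0.15,0,0,0,1],[0,0,-0.05,0,0,0,0],[0,0,0,0,0,0,-0.2],[0,0,0,0,0,0,-0.2],[0,0,0,0,0,0,-0.2]]]'
python3 -m inch '[[[0,0,-1.5,0,0,0,-0.2],[0,0,-3,0,0,0,-0.2],[0,0,-3,0,0,0,-0.2],[0,0,-2,0,0,0,-0.2],[0,0,0,0,0,0,-0.2]]]' | tail -2
python3 -m inch '[[[0,-4,0,0,0,0,-0.2],[0,-4,0,0,0,0,-0.2],[0,-4,0,0,0,0,-0.2],[0,0,0,0,0,0,-0.2],[0,0,0,0,0,0,-0.2]]]' | head -3
cat > l.py <<'E'
from h import *
s=cam("scene","sF.png"); c=cam("top","tF.png"); g=cv2.cvtColor(s["image"],6); yaw=np.radians(176.3)
H=[]
for sg in(1,-1):
    P=[.548+sg*.052*np.cos(yaw),.014+sg*.052*np.sin(yaw),.101]
    p=w2px(s,P)[0].round().astype(int); w=g[p[1]-4:p[1]+5,p[0]-5:p[0]+6]; print(p); print(w)
# top: pad mask and white beam mask, black block
im=c["image"].astype(int); gt=cv2.cvtColor(c["image"],6)
m=((im[:,:,2]-im[:,:,0])>50); sub=m[150:250,335:390]; ys,xs=np.nonzero(sub); print('pad bbox',xs.min()+335,xs.max()+335,ys.min()+150,ys.max()+150)
p=w2px(c,[.548,.0135,.127])[0]; print('pred block top',p)
q=p.round().astype(int); print(gt[q[1]-7:q[1]+8,q[0]-8:q[0]+9])
# changes since first picture
for n,a in(("top",c),("scene",s)):
    d=cv2.absdiff(cv2.imread(f'pics/{n}0.png'),a["image"]).max(2); d=(cv2.medianBlur(d,3)>40).astype(np.uint8)
    k,_,stt,ct=cv2.connectedComponentsWithStats(d)
    print(n,[(x[:5].tolist()) for x in stt[1:] if x[4]>12])
E
python3 l.py
```

```text
t: 41.05
tool_pos: [0.5478, 0.015, 0.1029]
orientation: [2.293, 2.147, 0.0]
force: [-0.3, 0.1, 0.4]
opening: 0.0529
force: [0.4, -0.5, -0.2]
opening: 0.056
t: 42.05
tool_pos: [0.4275, 0.023, 0.1979]
orientation: [2.292, 2.147, 0.001]
[339 239]
[[ 94 162 157 165 194 255 253 249 247 245 244]
 [163 163 188 255 255 252 248 246 245 245 245]
 [181 255 255 255 255 255 255 249 247 249 248]
 [241 255 254 255 171 117 255 255 255 255 252]
 [100 235 255 239  60  22  96 121 255 107 112]
 [118  90 251 255  97  69  96 129 124 127 127]
 [165  99 100 255 255 150 130 135 137 137 142]
 [132 105 102 114 255 255 128 136 142 145 121]
 [135 106 106 105 162 128 135 147 125 121 118]]
[377 218]
[[168  80  92  98  95 167 244 241 239 239 222]
 [160  98 179 230 210  91 159 247 242 239 240]
 [188 249 255 255 255 190  84 108 249 240 240]
 [255 255 255 255 200 152 133 100  69 161 247]
 [255 255 255 232  80  89 128 220  99  88  93]
 [253 253 255 255 182 119 148 255 210 102  98]
 [253 253 254 255 255 255 255 255 255 183 102]
 [254 253 253 254 255 255 255 255 255 172 104]
 [254 254 254 255 255 255 255 213 100 109 103]
[... 1589 characters left out ...]
 64, 50, 844], [148, 91, 6, 3, 14], [0, 119, 44, 19, 155], [152, 119, 6, 4, 19], [290, 172, 6, 6, 20], [0, 177, 23, 23, 286], [290, 184, 9, 7, 29], [15, 199, 14, 8, 22], [34, 208, 32, 30, 307], [0, 211, 123, 160, 8088], [371, 213, 11, 9, 38], [326, 214, 5, 7, 23], [352, 214, 18, 9, 41], [260, 224, 44, 48, 879], [334, 226, 25, 17, 120], [293, 231, 7, 5, 19], [365, 232, 5, 10, 29], [352, 238, 8, 7, 32], [288, 253, 75, 115, 3287], [342, 261, 6, 6, 19], [110, 293, 9, 5, 27], [116, 319, 24, 28, 352], [138, 342, 9, 22, 98], [27, 354, 5, 5, 16], [19, 360, 6, 4, 19], [0, 363, 79, 37, 1302], [7, 368, 8, 5, 18], [83, 371, 6, 3, 16], [167, 372, 60, 28, 1062], [49, 385, 35, 8, 90], [101, 391, 3, 7, 20]]
```

```bash
python3 -m inch '[[[4.4,-0.2,0,0,0,0,-0.2],[4.4,-0.2,0,0,0,0,-0.2],[4.4,-0.2,0,0,0,0,-0.2],[4.4,-0.2,0,0,0,0,-0.2],[4.4,-0.2,0,0,0,0,-0.2]]]' | head -2
python3 -m inch '[[[0,0,0,0,0,0,-0.2],[0,0,0,0,0,0,-0.2],[0,0,0,0,0,0,-0.2]]]' | head -2
cat > l.py <<'E'
from h import *
s=cam("scene","sG.png"); c=cam("top","tG.png")
a=cv2.resize(cv2.imread('pics/s9.png'),(95,75),interpolation=cv2.INTER_AREA); b=s["image"][150:225,250:345]
d=cv2.absdiff(a,b).max(2); d=(cv2.medianBlur(d,3)>40).astype(np.uint8)
print('vs s9',[x.tolist() for x in cv2.connectedComponentsWithStats(d)[2][1:]])
# sub-pixel shift of hubs between the two pictures
for n,(x,y,w,h) in dict(l=(20,20,20,16),m=(42,38,20,16)).items():
    r=cv2.matchTemplate(b[y-4:y+h+4,x-4:x+w+4],a[y:y+h,x:x+w],cv2.TM_CCOEFF_NORMED); print(n,cv2.minMaxLoc(r)[1:4:2])
for n,im in(("top",c["image"]),("scene",s["image"])):
    d=cv2.absdiff(cv2.imread(f'pics/{n}0.png'),im).max(2); d=(cv2.medianBlur(d,3)>40).astype(np.uint8)
    print(n,[x.tolist() for x in cv2.connectedComponentsWithStats(d)[2][1:] if x[4]>12])
im=c["image"].astype(int); m=((im[:,:,2]-im[:,:,0])>45)[185:230,345:380]
ys,xs=np.nonzero(m); print('pad',xs.min()+345,xs.max()+345,ys.min()+185,ys.max()+185); st()
E
python3 l.py
```

```text
t: 42.65
tool_pos: [0.4332, 0.2453, 0.1977]
t: 42.95
tool_pos: [0.4328, 0.2425, 0.1976]
vs s9 [[3, 0, 9, 16, 102], [14, 0, 7, 8, 38], [28, 16, 6, 5, 19], [39, 63, 15, 12, 81], [34, 66, 2, 2, 3], [23, 68, 8, 5, 20], [18, 73, 3, 2, 5], [28, 74, 3, 1, 3]]
l (0.830051839351654, (4, 4))
m (0.9853342771530151, (4, 4))
top [[362, 177, 8, 5, 23], [126, 179, 235, 221, 20019], [356, 183, 7, 9, 30], [352, 187, 23, 43, 263], [270, 199, 18, 21, 211], [258, 215, 8, 8, 33], [231, 293, 9, 9, 51], [199, 308, 15, 36, 191], [361, 316, 31, 12, 242], [343, 363, 71, 37, 1976], [211, 367, 16, 22, 242], [43, 377, 57, 23, 434], [19, 386, 5, 4, 15], [25, 389, 17, 8, 43], [225, 389, 4, 6, 20], [211, 395, 5, 5, 13], [418, 398, 9, 2, 15]]
scene [[67, 0, 111, 27, 1637], [78, 33, 53, 38, 675], [54, 39, 5, 6, 14], [22, 45, 41, 26, 466], [210, 50, 51, 58, 2104], [12, 57, 6, 6, 23], [33, 58, 51, 80, 1209], [0, 72, 59, 24, 489], [75, 72, 7, 9, 43], [192, 91, 92, 43, 983], [79, 109, 6, 6, 18], [278, 111, 16, 13, 99], [223, 119, 37, 17, 99], [260, 129, 11, 29, 172], [220, 137, 7, 7, 18], [206, 140, 12, 14, 92], [228, 145, 14, 24, 189], [274, 164, 15, 25, 213], [295, 182, 13, 9, 79], [293, 192, 19, 11, 130], [238, 213, 70, 84, 2638], [352, 213, 30, 10, 79], [334, 226, 25, 18, 131], [365, 232, 5, 10, 31], [352, 238, 8, 7, 32], [0, 242, 123, 158, 8389], [330, 253, 18, 23, 109], [110, 293, 9, 5, 27], [118, 319, 22, 37, 462], [150, 332, 68, 68, 2757], [115, 341, 6, 4, 13]]
pad 349 377 185 229
t 43.05 pos [0.4328 0.2421 0.1978] x [ 0.067  0.998 -0.   ] y [ 0.998 -0.067 -0.   ] z [-0. -0. -1.] F [ 0.2 -0.3 -0.3] op 0.0557
```

```bash
python3 - <<'E'
from h import *
b=cv2.cvtColor(cv2.imread('pics/sG.png'),6)[150:225,250:345]; a=cv2.cvtColor(cv2.resize(cv2.imread('pics/s9.png'),(95,75),interpolation=cv2.INTER_AREA),6)
print(a[10:38,22:40]);print(b[10:38,22:40])
E
```

```text
[[155 153 154 158 160 160 162 162 164 163 165 164 163 158 155 157 157 158]
 [155 155 155 157 159 157 159 161 159 158 162 164 164 159 155 156 158 159]
 [153 153 155 157 156 151 143 141 139 151 150 158 158 156 155 158 159 158]
 [153 153 157 158 151 144 155 145 156 225 176 148 157 159 159 158 157 158]
 [158 156 153 152 147 164 203 174 221 239 240 159 154 158 157 157 156 157]
 [157 153 156 163 203 230 231 239 244 245 224 216 166 153 154 155 155 154]
 [153 154 223 244 245 219 223 221 221 224 229 202 214 158 153 159 157 156]
 [155 156 223 252 223 226 241 249 249 235 187 198 247 203 160 160 160 156]
 [157 148 104 224 239 136 149 193 192 144 119 231 252 234 171 159 159 157]
 [158 156 108 109 228 232 160 136 142 203 235 237 198 126 119 161 163 160]
 [160 163 133  96 118 238 244 238 237 236 194 116 106 106 121 147 160 162]
 [161 162 137 106 105 191 238 231 151 111 109 108 111 114 107 112 122 128]
 [158 137 110 110 110 106 128 111 106 109 113 116 116 117 111 109 108 107]
 [110 107  92 111 113 111 122 111 112 117 118 116 117 118 114 110 109 109]
 [106 109 101 111 114 116 127 118 115 116 119 117 
[... 2401 characters left out ...]
118 117 113 135 255  70]
 [112 106 141 255 152 103 112 128 118 117 118 119 118 118 114 148 255  77]
 [111 106  69 255 255 138 108 124 118 117 118 120 117 124  88 108 177  82]
 [109 108  44 255 255 152 124 118 117 116 116 118 108 114 116 118  82  94]
 [109 107 106  62 255 255 153 134 130 114 106 114 115 116 117  97  50  98]
 [178 109 108  56 109 164 255 150 150 159 158 159 144 132  95  62  58 116]
 [240 159 112 114  55  80  92 104 134 130 128  99  95  99 109  93  49 112]
 [ 71 105 111 112 113 113  59  71  71  72  83  93 124 150 255 255  72 106]
 [110 110 111 111 112 113 115 118  64  62  60  64 255 255 253 255 225 101]
 [113 112 113 113 111 110 110 112 114 116 113 107  68 255 255 255 190 102]]
```

```bash
python3 -c "
from h import *
robot.close_job(); st()"
```

```text
the job is handed in; nothing more can be done
the job is handed in; nothing more can be done
```

The job is handed in, at about 43 s of the 210 s allowed. The short-key carrier was absent, so only the middle and long carriers were placed and gauged.

- **Carriers:** The long and middle carriers are in their matching receivers. Each stopped hard at its predicted home height. I turned each one to its slot angle before lowering, so no turning search was needed. The middle one first landed on the receiver's rim because it sat about 3 mm off in the grip. I shifted it and it went in.
- **Gauging:** I stood the gauge over the middle carrier, then the long one. It was released and stood free for more than 1 s each time. Its beam holes showed in the camera where a flat gauge would put them. It was centred within about 2 mm on the middle carrier, and at the predicted spot within about a pixel on the long one. I could not read the sprung foot itself, so the height readings are inferred.
- **Gauge return:** It is back upright on the cork pad, within about 2 mm of its middle by camera.
- **Last checks:** The middle carrier had not moved since seating. The long one matched to within about half a pixel (match score 0.83 against 0.99), partly because I had drawn over the earlier picture. No change showed where the tape, calliper and can lie, though the arm hid part of the view. I did not check the hex key separately. These last checks were numeric only, because all 16 picture views were used.

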